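# Put the cutting-head spares away in stack-nest trays under the dust hood

## Task

The cleaned waterjet spares must be kept out of the garnet dust: raise the clear hood all the way, lift the upper tray out of the lower one it is nested in, and lay every mixing tube from the bench in the lower tray, which stays in its place on the hood's base. Then put the upper tray back turned end for end, so that it stands level on the lower tray's lugs instead of nesting down onto the tubes, with every cutting head standing upright in it. Finally lower the hood gently, without letting it drop, until it is fully shut.

Things in the scene. Friction and masses are not known exactly. Their poses are not given: they have to be found in the camera images.
- dust_hood (a joint): angle of the clear hood: 0 shut on its stop, 1.52 rad fully open against its back stop. It turns about the hinge line, front edge up and back. A plain free hinge (hood 0.32 kg): past about 0.95 rad it falls open and stays open, below that it falls shut unless held.
- hood_hinge (a point): middle of the hood's hinge line, along its y axis (the y of hood_base); 130 mm behind the origin of hood_base, 40 mm above the bench. The hood, shut, reaches 190 mm forward from here, is 228 mm wide, its lower edge 12.5 and its top 167.5 mm above the bench, 4 mm clear walls; the front slopes back 40 mm over its upper 72 mm. Open, it is clear of the trays.
- hood_handle (a point): middle of the hood's handle: a dark round bar 10 mm thick, 96 mm long, along y, held 36 mm in front of the hood's front face by two posts at its ends. Shut, it is 108 mm above the bench (68 above the hinge) and 226 mm in front of the hinge line; it swings with the hood. Pinched from above near the fingertips it can be led round the whole arc, tool pointing down.
- hood_base: aluminium base plate of the hood, fixed, 220 x 252 mm, its top 12 mm above the bench; origin on the bench under the middle of the tray place; x points to the hinge side (away from the robot), y along the plate. Low rails (5.5 mm high) locate the foot of the lower tray there.
- tray_lower: grey stack-nest parts tray, 194 mm long (along its y), 68 mm wide (x) over the 18 mm high upright grip skirts along its rim, 50 mm high, 0.16 kg; walls taper to a 48 x 172 mm foot. Origin at the centre of its underside. Inner floor 3 mm up, 43 x 139 mm; 59 mm wide inside at the rim. It starts between the rails of hood_base and stays there.
- tray_upper: a second tray of the same make and axes as tray_lower. It starts nested in it, the same way round, its origin and rim 24 mm above the lower one's. Turned by 180 degrees it stands on the lower tray's lugs instead: origin 40 mm above the lower one's, its foot 10 mm inside the lower rim with 4 mm play each way. Grip it across the skirts at mid length.
- tray_lower_card (a point): white card holder on the +y end of the lower tray, 97 mm from the middle, 41 mm above the underside. Lugs reach inward below the rim, tops 40 mm above the underside, tips 77 mm from the middle: two side by side at this end, one in the middle of the other end. The feet have pockets, 16 mm high, that pass the lugs only when both trays face the same way.
- tray_upper_card (a point): white card holder on the +y end of the upper tray (the end with two lugs), 97 mm from the middle, 41 mm above the underside
- tube_1: mixing tube, a 9 to 10 mm thick, 92 mm long round rod with a blue band, lying on the bench along its y axis; origin under its middle when built (it may roll); 35 g. Two to four of the tubes 1 to 4 are there.
- tube_2: mixing tube like tube_1, the lighter metal
- tube_3: mixing tube like tube_1
- tube_4: mixing tube like tube_2
- head_1: cutting head, a turned metal body 98 mm tall standing upright on its 32 mm flange; origin at the centre of its underside, z up. Thickest, 36 mm, from 27 to 53 mm up (grip here), 26 mm thick from 52 to 73 mm, then an 8 mm stem; 0.21 kg. One or two of the heads 1 and 2 are there; both fit in the upper tray, about 38 mm either side of its middle.
- head_2: cutting head like head_1
Things that resemble listed ones, but are neither listed nor needed, are in the scene too. Leave any pink or yellow look-alike of the head_2 alone.

How it is judged:
On the way, in this order (a step that is already met when the one before it is completed fails the run):
1. the hood is raised (value of joint dust_hood above 1.2 rad), for 0.2 s.
2. all the mixing tubes lie in the lower tray (x of tube_1 in the frame of tray_lower between -0.032 and 0.032 m and y of tube_1 in the frame of tray_lower between -0.085 and 0.085 m and z of tube_1 in the frame of tray_lower between -0.002 and 0.034 m and x of tube_2 in the frame of tray_lower between -0.032 and 0.032 m and y of tube_2 in the frame of tray_lower between -0.085 and 0.085 m and z of tube_2 in the frame of tray_lower between -0.002 and 0.034 m and x of tube_3 in the frame of tray_lower between -0.032 and 0.032 m and y of tube_3 in the frame of tray_lower between -0.085 and 0.085 m and z of tube_3 in the frame of tray_lower between -0.002 and 0.034 m and x of tube_4 in the frame of tray_lower between -0.032 and 0.032 m and y of tube_4 in the frame of tray_lower between -0.085 and 0.085 m and z of tube_4 in the frame of tray_lower between -0.002 and 0.034 m), for 0.3 s.
3. the upper tray, turned end for end, stands on the lugs of the lower tray (x of tray_upper in the frame of tray_lower between -0.013 and 0.013 m and y of tray_upper in the frame of tray_lower between -0.013 and 0.013 m and z of tray_upper in the frame of tray_lower between 0.034 and 0.046 m and y of tray_upper_card in the frame of tray_lower below -0.06 m and angle between tray_upper's own z axis and vertical below 0.08 rad), for 0.3 s.
At the end, for the whole second after the job is handed in: Hood shut (under 0.03 rad); lower tray in its rails (12 mm); upper tray level (0.08 rad) on the lugs (34 to 46 mm above, 13 mm sideways), card end over the lower tray's plain end; all tubes in the lower tray; all heads upright (0.15 rad) on the upper tray's floor; at rest (all of step 2 and all of step 3 and x of head_1 in the frame of tray_upper between -0.025 and 0.025 m and y of head_1 in the frame of tray_upper between -0.075 and 0.075 m and z of head_1 in the frame of tray_upper between -0.002 and 0.012 m and angle between each of head_1, head_2's own z axis and vertical below 0.15 rad and x of head_2 in the frame of tray_upper between -0.025 and 0.025 m and y of head_2 in the frame of tray_upper between -0.075 and 0.075 m and z of head_2 in the frame of tray_upper between -0.002 and 0.012 m and x of tray_lower in the frame of hood_base between -0.012 and 0.012 m and y of tray_lower in the frame of hood_base between -0.012 and 0.012 m and z of tray_lower in the frame of hood_base between 0.008 and 0.02 m and linear speed of each of tray_upper, tray_lower, head_1, head_2, tube_1, tube_2, tube_3, tube_4 below 0.03 m/s and value of joint dust_hood below 0.03 rad); the robot touches nothing.
It fails at once if the hood is let drop or slammed: it comes down onto its stop faster than 2.5 rad/s (value of joint dust_hood below 0.1 rad and velocity of joint dust_hood below -2.5 rad/s).
Of tube_1, tube_2, tube_3, tube_4 only 2 to 4 are there at a start; the rules pass over those that are not, and their reading is None.
Of head_1, head_2 only 1 to 2 are there at a start; the rules pass over those that are not, and their reading is None.
At some moment in a run one of tube_1, tube_2, tube_3, tube_4 may be knocked a few centimetres aside while the robot is not near it.
It also fails if it takes over 210 s, if anything falls off the work surface, if the arm or the gripper's body presses on something with over 40 N, if the wrist force passes 120 N, or if a joint passes its speed limit or range.

## Robot

A 6-joint arm with a two-finger parallel gripper is mounted at the origin on a cart in front of the work surface, level with it; the furniture and walls round the work are solid. World frame = base frame: x ahead of the robot, y to its left, z up, the work surface at z = 0. Lengths are in m, angles in rad, forces in N, time in s.
With the tool pointing down it reaches from about 0.25 to 0.8 m from the base axis. Payload 3.9 kg.
Tool frame: the origin (TCP) lies between the finger pads, 19 mm behind the fingertips; this is the grasp point; z points along the fingers, y is the line along which they close (so a half turn about z gives the same grasp; the last joint's range is limited). The gripper opens to 85 mm and grips with 20 to 120 N. Pads are 22 mm wide; open, the fingers measure 114 mm over their backs; the gripper's body (76 mm by 85 mm) begins 54 mm behind the grasp point. The pads swing forward as they close: fully open they stand 13 mm farther back than shut.
Start: joints at [-1.299, 0.26, -0.138, 1.173, 0, 1.571], TCP at [0.141, -0.506, 0.25] pointing down, gripper open.
Joint ranges: [-2.78, 2.78], [-0.83, 1.72], [-1.28, 1.37], [-1.9, 2.12], [-1.57, 1.48], [-3.14, 3.14]. Speed limits (rad/s): [2.57, 2.57, 3.14, 3.14, 3.14, 3.14].

## Interface

Orientations are given as a rotation vector (axis times angle).
In Python, from cell import bot gives the robot as it stands.
- The arm moves only by the shell command python3 -m pendant 'ROWS' [FORCE]. ROWS is a JSON object whose one key "moves" holds one flat list of numbers, 7 for each row, row after row: the shift along the tool's x, y, z in mm, then the turn, a rotation vector about the tool's x, y, z in rad, then the opening, from -1 (shut) to 1 (fully open). In form: {"moves": [dx, dy, dz, wx, wy, wz, fingers, dx, dy, dz, wx, wy, wz, fingers, ...]}. A call has 1 to 8 rows; each row is the pose to reach, as a shift and turn from the pose commanded when the call began, along the tool's axes at that moment; what a row does not reach only later rows make up. A row lasts 1/8 s, in which the tool goes at most 62.5 mm and 10.7 degrees, less where a joint would pass 70% of its speed; a pose out of reach is approached as far as the arm can. A call with a gripper value outside its range is refused whole. The fingers move at their own pace and stop on an object; FORCE is the grip in N (left out, the last holds). Time passes only in rows, so rows that repeat a pose let the fingers close. It gives the time, the measured TCP pose, the force, the opening and the grip force at its end, in the units of the state.
- bot.get_state(): the state, without advancing time (a new reading comes with each control period).
- bot.capture(name): name is "side" or "top"; returns the picture (384x512x3 uint8, red, green, blue); there is no depth.
- bot.camera_model(name): a dict with "K" (3x3 intrinsics, pixels), "dist_coeffs" ([k1, k2, p1, p2, k3] as OpenCV has them; the pictures are not rectified), "view" (4x4, takes a point from world to camera coordinates). Camera axes: x right, y down, z forward; pixel columns grow to the right and rows downward; lengths in m; the calibration is good to about 2 mm. A picture is of the moment at which its call begins. camera_model takes no time and is no camera call.
- bot.finish_job(): hands the job in; it is judged then, once.
The state is a dict: "time_s": time; "joint_pos": joint angles; "dq": joint speeds; "effort": joint torques, N m; "tool_pos": TCP position; "tool_rot": TCP orientation; "force": force on the tool from outside, world axes, zero at the start; "wrist_torque": the same for the moment, N m; "opening": opening from 0.0 (shut) to 1.0 (fully open); "gripper_force": force on a finger pad.
Only numpy, scipy, OpenCV 4.12 (cv2) and the standard library are available. Lean on these libraries where they do the work, as an engineer would, in place of code of your own. Each camera call takes 0.05 s, during which the arm holds its last target. There are 200 camera calls.

## Working session

There is one attempt and no reset: what is moved stays moved. The work goes in short steps, Python scripts to look and compute and a shell command to move; the robot and the scene stay as the last step left them, time stands still between calls to the robot, and variables do not carry over. Pictures are saved under pics/ and viewed, at most 14 in all, crops included, and the job is handed in when it is done.

```bash
ls; mkdir -p pics; cat > h.py <<'E'
import numpy as np, cv2
from cell import bot
from scipy.spatial.transform import Rotation as R
def ray(n,uv):
    m=bot.camera_model(n);K=np.array(m["K"]);d=np.array(m["dist_coeffs"]);V=np.array(m["view"])
    p=cv2.undistortPoints(np.array(uv,float).reshape(-1,1,2),K,d).reshape(-1,2)
    c=-V[:3,:3].T@V[:3,3]
    return c,np.c_[p,np.ones(len(p))]@V[:3,:3]
def onz(n,uv,z):
    c,r=ray(n,uv); return c+r*((z-c[2])/r[:,2])[:,None]
def px(n,P):
    m=bot.camera_model(n);V=np.array(m["view"])
    return cv2.projectPoints(np.array(P,float).reshape(-1,1,3),cv2.Rodrigues(V[:3,:3])[0],V[:3,3],np.array(m["K"]),np.array(m["dist_coeffs"]))[0].reshape(-1,2)
def snap(n,name,s=1.5,crop=None):
    im=bot.capture(n); v=im if crop is None else im[crop[1]:crop[3],crop[0]:crop[2]]
    cv2.imwrite(f"pics/{name}.png",cv2.resize(v[:,:,::-1],None,fx=s,fy=s,interpolation=cv2.INTER_CUBIC)); np.save(f"pics/{name}.npy",im); return im
E
python3 - <<'E'
from h import *
s=bot.get_state();print({k:np.round(v,3) for k,v in s.items()})
print(R.from_rotvec(s["tool_rot"]).as_matrix().round(3))
for n in("side","top"):
    snap(n,n+"0"); c,r=ray(n,[(256,192)]);print(n,c.round(3),r.round(3))
E
```

```text
pics
{'time_s': np.float64(0.0), 'joint_pos': array([-1.299,  0.261, -0.139,  1.173, -0.   ,  1.571]), 'dq': array([ 0.   , -0.001,  0.002,  0.   , -0.001,  0.001]), 'effort': array([ 1.0000e-03, -4.0568e+01,  2.5392e+01,  1.9000e-02,  0.0000e+00,
        0.0000e+00]), 'tool_pos': array([ 0.141, -0.505,  0.249]), 'tool_rot': array([-3.111, -0.425,  0.   ]), 'force': array([0.058, 0.469, 0.966]), 'wrist_torque': array([0.009, 0.026, 0.022]), 'gripper_force': np.float64(0.0), 'opening': np.float64(0.998)}
[[ 0.963  0.268 -0.001]
 [ 0.268 -0.963  0.002]
 [-0.    -0.002 -1.   ]]
side [0.985 0.191 0.786] [[-0.526 -0.383 -0.759]]
top [ 0.371 -0.159  1.211] [[ 0.13  -0.013 -0.991]]
```

View pics/side0.png

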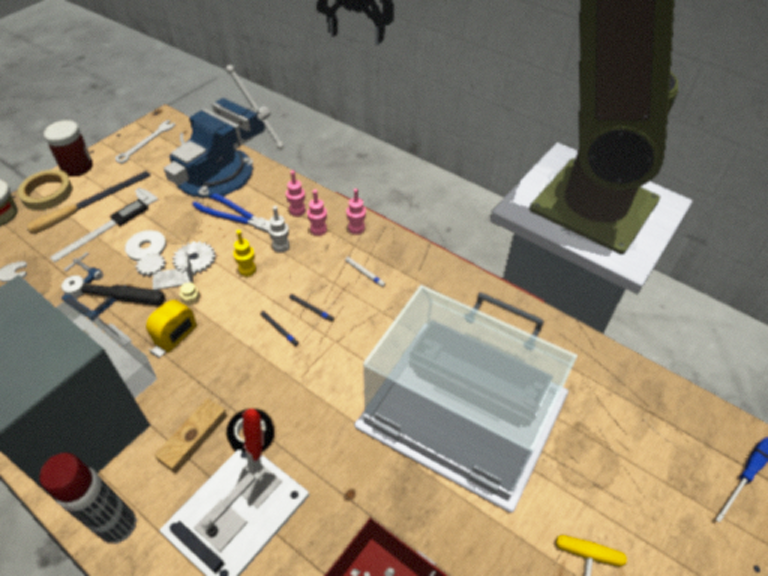

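View pics/top0.png

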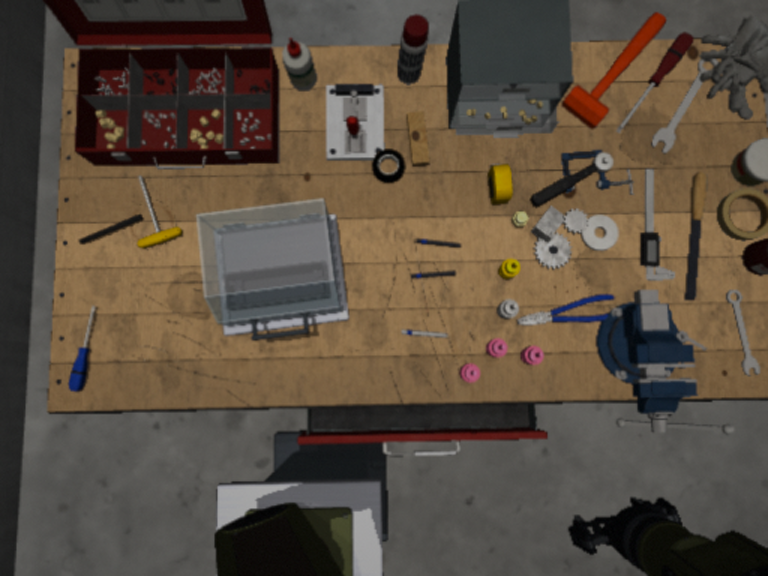

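The side view shows the shut hood with the trays at (470,360). The top view shows two dark tubes at (437,243) and (435,275), one light tube at (424,333), the silver head at (509,309), and yellow and pink look-alikes. Next I measure and confirm in a crop.

```bash
python3 - <<'E'
from h import *
im=np.load("pics/top0.npy")
crop=im[125:265,120:370]; cv2.imwrite("pics/c0.png",cv2.resize(crop[:,:,::-1],None,fx=3.2,fy=3.2,interpolation=cv2.INTER_CUBIC))
# background difference vs wood within tube windows
for nm,(x0,y0,x1,y1) in dict(a=(270,152,315,172),b=(268,174,310,192),c=(262,212,305,230)).items():
    w=im[y0:y1,x0:x1].astype(int); hsv=cv2.cvtColor(im[y0:y1,x0:x1],cv2.COLOR_RGB2HSV)
    m=(w[:,:,0]-w[:,:,2]<8).astype(np.uint8)
    n,l,st,_=cv2.connectedComponentsWithStats(m); k=1+st[1:,4].argmax()
    ys,xs=np.where(l==k); pts=np.c_[xs+x0,ys+y0]
    r=cv2.minAreaRect(pts.astype(np.float32)); P=onz("top",pts,0.005)
    c=P.mean(0); u=np.linalg.svd(P[:,:2]-c[:2])[2][0]; t=(P[:,:2]-c[:2])@u
    mid=c[:2]+u*(t.max()+t.min())/2
    b=(w[:,:,2]-w[:,:,0]>25); by,bx=np.where(b)
    print(nm,st[k,4],r,mid.round(4),"len",np.ptp(t).round(4),"ang",np.degrees(np.arctan2(u[1],u[0])).round(1),"blue",bx.mean()+x0,by.mean()+y0)
for z in(0.098,0.09): print(onz("top",[(509/1.5,307/1.5)],z))
E
```

```text
a 48 ((291.52337646484375, 161.12646484375), (27.134557723999023, 3.0565361976623535), 3.5763344764709473) [ 0.6207 -0.2858] len 0.0835 ang -97.1 blue 282.2857142857143 160.57142857142858
b 50 ((288.4726867675781, 182.26791381835938), (2.9794516563415527, 27.16558837890625), 83.2901611328125) [ 0.5555 -0.2747] len 0.0831 ang 93.2 blue 278.5 183.5
c 16 ((272.0, 221.0), (2.0, 6.0), 90.0) [ 0.4395 -0.2213] len 0.0182 ang 85.0 blue 272.625 221.25
[[ 0.47639643 -0.40603676  0.098     ]]
[[ 0.47715723 -0.40781506  0.09      ]]
```

View pics/c0.png

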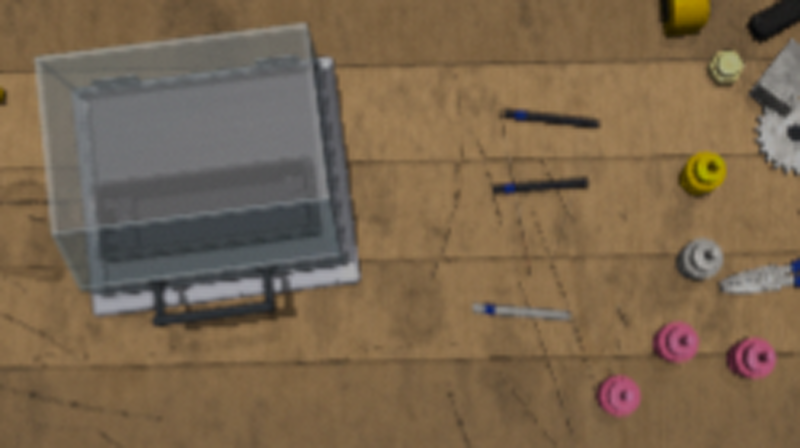

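The crop shows handle ends at about (157,321) and (272,312), plate corners (358,280), (95,311) and (332,60), and the light tube from (474,309) to (570,317). The silver head at (702,258) is the only metal-coloured one of its shape. The yellow one (704,172) and the pink ones are look-alikes.

```bash
python3 - <<'E'
from h import *
f=lambda p:np.array(p)/3.2+[120-.5+.16,125-.5+.16]
print("handle",onz("top",f([(157,321),(272,312)]),.108).round(4))
c=onz("top",f([(358,280),(95,311),(332,60)]),.012);print("plate",c.round(4),np.linalg.norm(c[0]-c[1]),np.linalg.norm(c[0]-c[2]))
x=c[2]-c[0];x[2]=0;x/=np.linalg.norm(x);y=c[1]-c[0];y[2]=0;y/=np.linalg.norm(y)
print("ang x",np.degrees(np.arctan2(x[1],x[0])),"ang y-90",np.degrees(np.arctan2(y[1],y[0]))-90)
t=onz("top",f([(474,309),(570,317)]),.005);print("light",t.round(4),t.mean(0),np.linalg.norm(t[0]-t[1]))
# head: two-view stem and axis
im=np.load("pics/side0.npy");s=im[130:175,170:200];cv2.imwrite("pics/s0.png",cv2.resize(s[:,:,::-1],None,fx=12,fy=12,interpolation=cv2.INTER_CUBIC))
s=np.load("pics/top0.npy")[190:220,325:355];
print(s.max(2))
E
```

```text
handle [[ 0.4285  0.0683  0.108 ]
 [ 0.4342 -0.0303  0.108 ]]
plate [[ 0.4682 -0.0999  0.012 ]
 [ 0.4441  0.1458  0.012 ]
 [ 0.6804 -0.0776  0.012 ]] 0.24685209241352243 0.21338161516551643
ang x 5.983072038721511 ang y-90 5.605516575877303
light [[ 0.4392 -0.2085  0.005 ]
 [ 0.43   -0.2988  0.005 ]] [ 0.43459575 -0.25362614  0.005     ] 0.09074262069519917
[[149 147 143 137 131 131 124 122 119 118 123 131 138 143 144 147 145 146
  139 137 136 143 145 142 140 140 140 142 140 143]
 [146 143 136 132 130 129 122 121 116 118 122 131 143 146 143 146 148 146
  140 138 138 144 143 142 138 139 139 139 139 140]
 [146 141 134 128 126 125 121 124 121 121 124 131 140 139 138 146 148 144
  141 141 140 141 142 138 135 136 133 134 138 138]
 [148 143 133 128 126 123 121 127 126 125 126 131 140 141 138 143 147 142
  139 141 140 140 142 136 135 133 132 132 133 134]
 [150 143 133 128 128 127 124 125 125 125 125 131 141 143 139 143 143 140
  136 140 140 141 139 136 137 138 135 130 128 131]
 [149 142 134 130 128 128 122 121 125 125 123 133 140 140 138 140 141 139
  135 137 139 138 137 138 139 144 138 131
[... 2310 characters left out ...]
119 125 130 129 129 129
  119  91  84 118 130 135 151 150 155 165 167 168]
 [117 124 123 121 115 112 114 118 115 113 114 120 127 132 137 137 131 129
  122  95  73 110 132 143 159 163 164 164 160 167]
 [116 122 124 124 122 120 120 122 122 122 125 132 138 140 138 142 138 133
  124 102  95 112 116 111 122 128 125 129 127 134]
 [119 119 123 124 125 124 127 125 123 124 129 136 140 142 135 139 140 133
  124 112 111 119 117 111 116 123 127 127 127 127]
 [119 119 122 124 123 124 124 121 121 122 129 136 135 135 133 136 140 136
  130 120 119 123 122 121 127 134 142 139 138 138]
 [117 116 119 117 117 119 121 120 123 128 132 136 131 128 128 133 137 137
  130 122 124 124 123 124 131 140 146 140 135 136]]
```

View pics/s0.png

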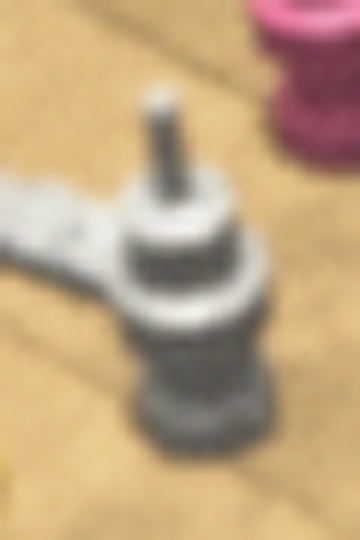

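```bash
cat >> h.py <<'E'
def to(x,y,z,yaw=None):
    "shift in tool axes (mm) and turn about tool z to world point; yaw = world angle (deg) of tool y"
    s=bot.get_state();M=R.from_rotvec(s["tool_rot"]).as_matrix();d=M.T@(np.array([x,y,z])-s["tool_pos"])*1000
    a=np.degrees(np.arctan2(M[1,1],M[0,1]));w=0 if yaw is None else -np.radians((yaw-a+180)%360-180)
    print("to",d.round(1),"wz",round(w,3),"| at",s["tool_pos"].round(4),"yaw",a.round(2),"tilt",np.degrees(np.arccos(-M[2,2])).round(2),"t",s["time_s"],"F",np.round(s["force"],1),"op",s["opening"])
TH=np.radians(5.7); XB=np.array([np.cos(TH),np.sin(TH)]); YB=np.array([-np.sin(TH),np.cos(TH)])
E
python3 - <<'E'
from h import *
print(px("side",[(.4285,.0683,.108),(.4342,-.0303,.108)])*1.5)
print("head",onz("top",[(340.6,204.1)],.098).round(4),onz("side",[(183.2,138.1)],.098).round(4), onz("side",[(184.2,147.3)],.073).round(4),onz("top",[(338.6,205.3)],.073).round(4))
to(.4314,.019,.25,5.7)
E
```

```text
[[539.84467733 322.24224338]
 [480.04186297 292.90050075]]
head [[ 0.4779 -0.4097  0.098 ]] [[ 0.4771 -0.4178  0.098 ]] [[ 0.4834 -0.4124  0.073 ]] [[ 0.477  -0.4094  0.073 ]]
to [ 420.7 -426.9    0. ] wz -1.398 | at [ 0.1408 -0.5051  0.2492] yaw -74.43 tilt 0.11 t 0.1 F [-0.8 -0.6  0.5] op 0.9965368137336558
```

```bash
python3 -m pendant '{"moves":[50,-50,0,0,0,-0.17,-0.4, 100,-100,0,0,0,-0.35,-0.4, 150,-150,0,0,0,-0.52,-0.4, 200,-200,0,0,0,-0.7,-0.4, 250,-250,0,0,0,-0.87,-0.4, 300,-300,0,0,0,-1.05,-0.4, 350,-350,0,0,0,-1.22,-0.4, 390,-390,0,0,0,-1.398,-0.4]}' 30
python3 -c "
from h import *
to(.4314,.019,.25,5.7)"
```

```text
time_s: 1.1
tool_pos: [0.3871, -0.0683, 0.25]
tool_rot: [2.102, 2.334, -0.0]
force: [1.1, -0.5, -0.6]
opening: 0.299
gripper_force: 0.0
to [82.2 53.2 -0.1] wz 0.005 | at [ 0.3871 -0.0683  0.25  ] yaw 6.01 tilt 0.03 t 1.1 F [ 1.1 -0.5 -0.6] op 0.29948913939823735
```

```bash
python3 -m pendant '{"moves":[30,37,0,0,0,0.005,-0.4, 30,37,0,0,0,0.005,-0.4, 30,37,60,0,0,0.005,-0.4, 30,37,90,0,0,0.005,-0.4, 30,37,90,0,0,0.005,-0.4, 30,37,90,0,0,0.005,-0.4]}'
python3 -c "
from h import *
to(.4314,.019,.12,5.7)
snap('side','side1',4,(290,110,430,250))"
```

```text
time_s: 1.85
tool_pos: [0.4208, -0.0373, 0.161]
tool_rot: [2.115, 2.322, 0.001]
force: [0.0, -0.2, 0.5]
opening: 0.296
gripper_force: 0.0
to [55.1 15.7 41. ] wz -0.007 | at [ 0.4208 -0.0373  0.161 ] yaw 5.33 tilt 0.06 t 1.85 F [ 0.  -0.2  0.5] op 0.2961068266584243
```

View pics/side1.png

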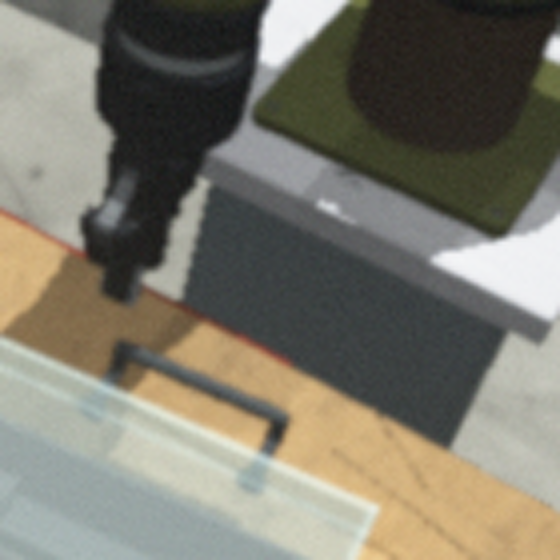

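The crop shows the gripper over the right end of the handle (fingertips at (120,295), handle from (125,350) to (280,420)). It needs a shift of 55 mm left and 16 mm forward, then down.

```bash
python3 -m pendant '{"moves":[30,16,0,0,0,-0.007,-0.4, 55,16,0,0,0,-0.007,-0.4, 55,16,0,0,0,-0.007,-0.4, 55,16,20,0,0,-0.007,-0.4, 55,16,41,0,0,-0.007,-0.4, 55,16,41,0,0,-0.007,-0.4]}'
python3 -m pendant '{"moves":[0,0,0,0,0,0,-1,0,0,0,0,0,0,-1,0,0,0,0,0,0,-1,0,0,0,0,0,0,-1]}' 40
python3 -c "
from h import *
to(.4314,.019,.12,5.7)
r=.236;d0=np.arctan2(68,226)
for k in range(0,17):
  t=k*.095+d0; print(k,round(k*.095,2),((np.cos(d0)-np.cos(t))*r*1000).round(),((np.sin(t)-np.sin(d0))*r*1000).round())"
```

```text
time_s: 2.65
tool_pos: [0.4304, 0.0187, 0.1187]
tool_rot: [-2.107, -2.329, 0.002]
force: [0.3, -0.1, -0.2]
opening: 0.301
gripper_force: 0.0
time_s: 3.15
tool_pos: [0.4333, 0.0192, 0.12]
tool_rot: [2.104, 2.328, 0.003]
force: [4.4, -2.0, 0.4]
opening: 0.096
gripper_force: 39.3
to [ 0.  -1.9  0. ] wz 0.001 | at [0.4333 0.0192 0.12  ] yaw 5.78 tilt 0.24 t 3.15 F [ 4.4 -2.   0.4] op 0.09584527878118414
0 0.0 0.0 0.0
1 0.1 7.0 21.0
2 0.19 17.0 41.0
3 0.29 28.0 61.0
4 0.38 41.0 79.0
5 0.47 56.0 96.0
6 0.57 72.0 111.0
7 0.67 90.0 125.0
8 0.76 109.0 137.0
9 0.85 129.0 147.0
10 0.95 150.0 155.0
11 1.04 171.0 162.0
12 1.14 193.0 166.0
13 1.24 216.0 168.0
14 1.33 238.0 168.0
15 1.43 260.0 165.0
16 1.52 282.0 161.0
```

```bash
python3 -m pendant '{"moves":[0,7,-21,0,0,0,-1,0,17,-41,0,0,0,-1,0,28,-61,0,0,0,-1,0,41,-79,0,0,0,-1,0,56,-96,0,0,0,-1,0,72,-111,0,0,0,-1,0,90,-125,0,0,0,-1,0,90,-125,0,0,0,-1]}'
python3 -c "
from h import *
to(*(np.array([.4333,.0192])+.090*XB),.245,5.7)"
```

```text
time_s: 4.15
tool_pos: [0.5192, 0.0288, 0.2446]
tool_rot: [-2.104, -2.329, 0.004]
force: [-3.6, -0.7, 2.5]
opening: 0.093
gripper_force: 39.5
to [-1.   3.6 -0.4] wz 0.002 | at [0.5192 0.0288 0.2446] yaw 5.8 tilt 0.23 t 4.15 F [-3.6 -0.7  2.5] op 0.09298815094328118
```

```bash
python3 -m pendant '{"moves":[0,19,-12,0,0,0,-1,0,39,-22,0,0,0,-1,0,60,-30,0,0,0,-1,0,81,-37,0,0,0,-1,0,103,-41,0,0,0,-1,0,126,-43,0,0,0,-1,0,148,-43,0,0,0,-1,0,148,-43,0,0,0,-1]}'
python3 -m pendant '{"moves":[0,12,1,0,0,0,-1,0,24,3,0,0,0,-1,0,36,5,0,0,0,-1,0,38,6,0,0,0,-1,0,38,6,0,0,0,-1]}'
python3 -c "
from h import *
to(*(np.array([.4333,.0192])+.282*XB),.281,5.7)"
```

```text
time_s: 5.15
tool_pos: [0.6691, 0.0453, 0.2881]
tool_rot: [-2.104, -2.331, -0.006]
force: [-0.3, 2.6, 8.0]
opening: 0.089
gripper_force: 43.9
time_s: 5.78
tool_pos: [0.7061, 0.0494, 0.2826]
tool_rot: [-2.104, -2.331, -0.007]
force: [0.0, 4.3, 7.4]
opening: 0.092
gripper_force: 44.6
to [-3.   7.5  1.6] wz 0.003 | at [0.7061 0.0494 0.2826] yaw 5.87 tilt 0.26 t 5.775 F [0.  4.3 7.4] op 0.09167487935547076
```

```bash
python3 -m pendant '{"moves":[0,0,0,0,0,0,-0.4,0,0,0,0,0,0,-0.4,0,0,-15,0,0,0,-0.4,0,0,-40,0,0,0,-0.4,0,-30,-50,0,0,0,-0.4,0,-80,-50,0,0,0,0.4,0,-130,-50,0,0,0,1,0,-150,-50,0,0,0,1]}'
python3 -m pendant '{"moves":[0,-50,0,0,0,0,1,0,-100,0,0,0,0,1,0,-150,0,0,0,0,1,0,-200,0,0,0,0,1,0,-250,0,0,0,0,1,0,-250,0,0,0,0,1]}'
python3 -c "
from h import *
to(.527,.0286,.2,5.7)
im=snap('top','top1',4,(140,90,300,240)); snap('side','side2',3,(230,60,400,340))"
```

```text
time_s: 6.78
tool_pos: [0.5526, 0.0316, 0.3308]
tool_rot: [-2.106, -2.328, 0.004]
force: [0.4, 0.1, 0.5]
opening: 0.914
gripper_force: 0.0
time_s: 7.52
tool_pos: [0.3036, 0.0066, 0.3307]
tool_rot: [-2.106, -2.329, 0.003]
force: [-0.2, -1.0, -0.7]
opening: 0.999
gripper_force: 0.0
to [ -0.4 224.8 130.1] wz 0.001 | at [0.3036 0.0066 0.3307] yaw 5.74 tilt 0.13 t 7.525 F [-0.2 -1.  -0.7] op 0.9988312607010547
```

View pics/top1.png

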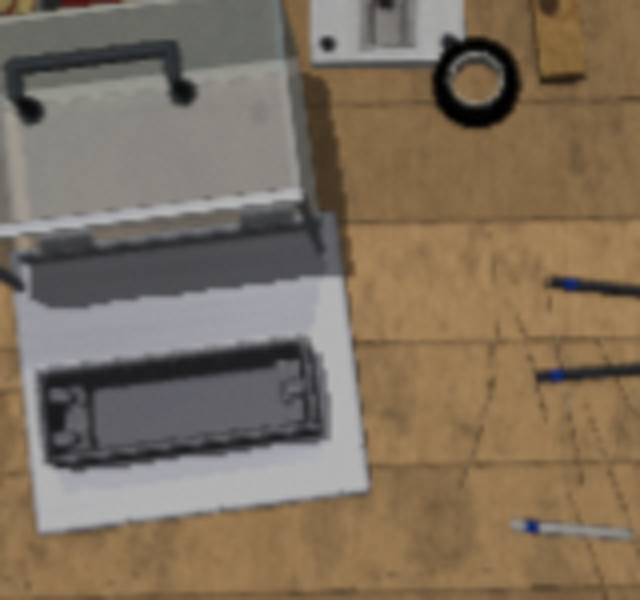

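The hood is open and the upper tray is visible. Its rim corners are at about (38,368), (318,338), (328,440) and (50,470); the two-lug end is on the left (+y) and the single lug at (295,388).

```bash
python3 - <<'E'
from h import *
f=lambda p:(np.array(p)+.5)/4-.5+[140,90]
c=onz("top",f([(38,368),(318,338),(328,440),(50,470)]),.086)
print(c.round(4),c.mean(0).round(4),[np.linalg.norm(c[i]-c[i-1]).round(4) for i in range(4)])
p=onz("top",f([(370,490),(38,532),(335,215)]),.012);print(p.round(4),np.linalg.norm(p[0]-p[1]),np.linalg.norm(p[0]-p[2]))
d=p[1]-p[0];print(np.degrees(np.arctan2(d[1],d[0]))-90); d=c[0]+c[3]-c[1]-c[2];print(np.degrees(np.arctan2(d[1],d[0]))-90)
print("org from plate",(p[0]+p[1])[:2]/2+.071*XB)
to(*c.mean(0)[:2],.078,5.7)
E
```

```text
[[ 0.5537  0.1292  0.086 ]
 [ 0.5717 -0.0695  0.086 ]
 [ 0.4983 -0.0759  0.086 ]
 [ 0.4808  0.1198  0.086 ]] [0.5261 0.0259 0.086 ] [np.float64(0.0735), np.float64(0.1995), np.float64(0.0737), np.float64(0.1965)]
[[ 0.4683 -0.1016  0.012 ]
 [ 0.4418  0.1464  0.012 ]
 [ 0.6805 -0.0775  0.012 ]] 0.24948277290571633 0.21362694395267168
6.095044730557163
5.131391966872954
org from plate [0.52566449 0.02945428]
to [ -2.9 219.3 253.1] wz 0.001 | at [0.3075 0.0069 0.331 ] yaw 5.76 tilt 0.04 t 7.625 F [ 0.6 -0.7  0.4] op 0.9985771870408217
```

View pics/side2.png

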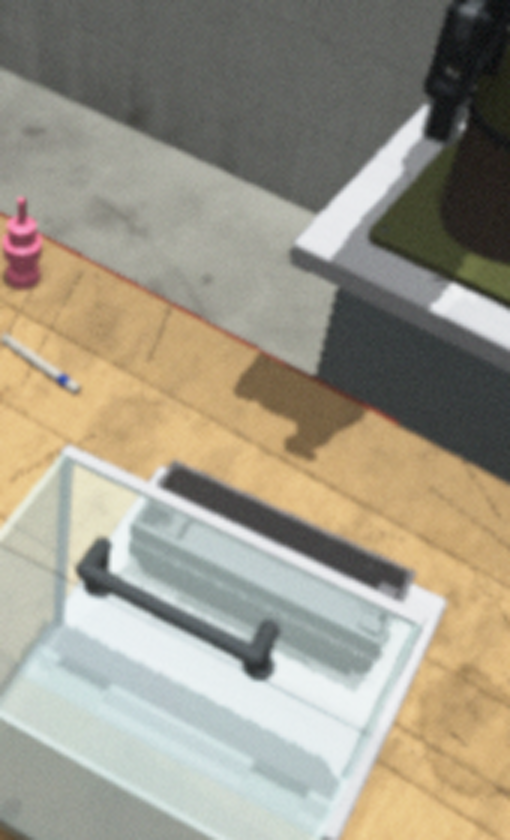

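The side view confirms the hood is open against its stop, with the trays still nested behind the clear wall at about (290,550).

```bash
python3 -m pendant '{"moves":[0,50,20,0,0,0,1,0,100,50,0,0,0,1,0,150,80,0,0,0,1,-1,190,130,0,0,0,1,-1,219,180,0,0,0,1,-1,219,220,0,0,0,1,-1,219,253,0,0,0,1,-1,219,253,0,0,0,1]}'
python3 -c "
from h import *
to(.526,.0275,.078,5.7)"
```

```text
time_s: 8.62
tool_pos: [0.524, 0.028, 0.0745]
tool_rot: [-2.103, -2.327, 0.008]
force: [-0.9, -0.5, 0.1]
opening: 1.0
gripper_force: 0.0
to [-0.7  1.9 -3.5] wz 0.002 | at [0.524  0.028  0.0745] yaw 5.79 tilt 0.43 t 8.625 F [-0.9 -0.5  0.1] op 0.999799937660753
```

```bash
python3 -m pendant '{"moves":[0,2,-3,0,0,0,1,0,2,-3,0,0,0,1]}'
python3 -m pendant '{"moves":[0,0,0,0,0,0,0.5,0,0,0,0,0,0,0.5,0,0,0,0,0,0,0.5,0,0,0,0,0,0,0.5]}' 35
python3 -c "
from h import *
to(.526,.0275,.078,5.7)"
```

```text
time_s: 8.88
tool_pos: [0.5301, 0.0284, 0.083]
tool_rot: [2.104, 2.328, 0.005]
force: [-0.1, 0.2, -0.2]
opening: 1.001
gripper_force: 0.0
time_s: 9.38
tool_pos: [0.5289, 0.0284, 0.0826]
tool_rot: [2.105, 2.329, 0.003]
force: [-1.2, -0.7, 5.7]
opening: 0.784
gripper_force: 37.7
to [-0.6 -3.   4.6] wz 0.002 | at [0.5289 0.0284 0.0826] yaw 5.8 tilt 0.18 t 9.375 F [-1.2 -0.7  5.7] op 0.7843319695933534
```

```bash
python3 -m pendant '{"moves":[0,0,-10,0,0,0,0.4,0,0,-25,0,0,0,0.4,0,0,-50,0,0,0,0.4,0,0,-80,0,0,0,0.4,0,0,-80,0,0,0,0.4,0,0,-80,0,0,0,0.4]}'
python3 -c "
from h import *
to(.363,.012,.08,5.7)
snap('side','side3',3,(230,140,430,330))"
```

```text
time_s: 10.12
tool_pos: [0.5274, 0.0283, 0.1608]
tool_rot: [-2.106, -2.331, 0.0]
force: [-0.1, 0.4, -1.6]
opening: 0.786
gripper_force: 40.2
to [   0.3 -165.2   80.9] wz 0.002 | at [0.5274 0.0283 0.1608] yaw 5.79 tilt 0.02 t 10.125 F [-0.1  0.4 -1.6] op 0.7862767310409764
```

View pics/side3.png

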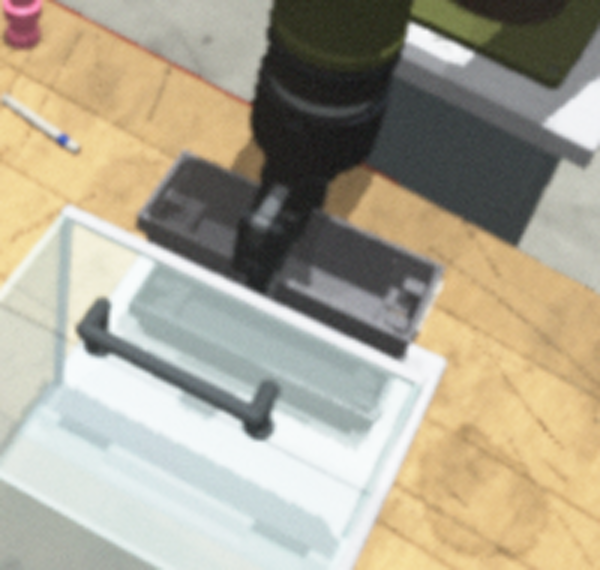

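The crop shows the upper tray held level at (290,250) and the lower tray still in place behind the glass. I park it turned end for end in front of the base.

```bash
python3 -m pendant '{"moves":[0,-40,-20,0,0,0,0.4,0,-80,-40,0,0,0,0.4,0,-120,-40,0,0,-0.17,0.4,0,-150,-40,0,0,-0.34,0.4,0,-165,-40,0,0,-0.51,0.4,0,-165,-40,0,0,-0.68,0.4,0,-165,-40,0,0,-0.85,0.4,0,-165,-40,0,0,-1.02,0.4]}'
python3 -m pendant '{"moves":[0,0,0,0,0,-0.18,0.4,0,0,0,0,0,-0.36,0.4,0,0,0,0,0,-0.54,0.4,0,0,0,0,0,-0.72,0.4,0,0,0,0,0,-0.9,0.4,0,0,0,0,0,-1.08,0.4,0,0,0,0,0,-1.26,0.4,0,0,0,0,0,-1.26,0.4]}'
python3 -c "
from h import *
to(.363,.012,.2,185.7)"
```

```text
time_s: 11.18
tool_pos: [0.3626, 0.0117, 0.1999]
tool_rot: [-0.692, -3.062, 0.001]
force: [-1.2, 0.3, -1.1]
opening: 0.784
gripper_force: 40.4
time_s: 12.18
tool_pos: [0.3628, 0.0117, 0.2001]
tool_rot: [1.234, -2.887, -0.001]
force: [0.2, 0.5, -1.3]
opening: 0.787
gripper_force: 40.4
to [-0.4  0.1  0.1] wz -0.862 | at [0.3628 0.0117 0.2001] yaw 136.3 tilt 0.13 t 12.175 F [ 0.2  0.5 -1.3] op 0.7866073771982846
```

Finish the turn, then lower to z = 0.048.

```bash
python3 -m pendant '{"moves":[0,0,0,0,0,-0.18,0.4,0,0,0,0,0,-0.36,0.4,0,0,0,0,0,-0.54,0.4,0,0,0,0,0,-0.72,0.4,0,0,0,0,0,-0.862,0.4,0,0,60,0,0,-0.862,0.4,0,0,110,0,0,-0.862,0.4,0,0,130,0,0,-0.862,0.4]}'
python3 -m pendant '{"moves":[0,0,8,0,0,0,0.4,0,0,16,0,0,0,0.4,0,0,21,0,0,0,0.4,0,0,22,0,0,0,0.4,0,0,22,0,0,0,0.4]}'
python3 -c "
from h import *
to(.363,.012,.048,185.7)"
```

```text
time_s: 13.18
tool_pos: [0.3606, 0.0116, 0.0682]
tool_rot: [2.325, -2.107, -0.007]
force: [-0.3, 0.4, -1.5]
opening: 0.782
gripper_force: 40.6
time_s: 13.8
tool_pos: [0.3641, 0.0117, 0.0494]
tool_rot: [-2.33, 2.106, -0.001]
force: [-0.8, -0.4, -0.4]
opening: 0.787
gripper_force: 40.5
to [-0.4  1.1  1.4] wz 0.002 | at [0.3641 0.0117 0.0494] yaw -174.2 tilt 0.05 t 13.8 F [-0.8 -0.4 -0.4] op 0.7871394646008921
```

```bash
python3 -m pendant '{"moves":[0,0,2,0,0,0,0.4,0,0,2,0,0,0,1,0,0,2,0,0,0,1,0,0,-20,0,0,0,1,0,0,-80,0,0,0,1,0,0,-140,0,0,0,0.2,0,0,-150,0,0,0,-0.3,0,0,-150,0,0,0,-0.3]}' 30
python3 -c "
from h import *
to(.4346,-.2536,.1,174.2)
snap('top','top2',4,(140,120,320,260))"
```

```text
time_s: 14.8
tool_pos: [0.3641, 0.0117, 0.1994]
tool_rot: [-2.33, 2.105, -0.002]
force: [-0.7, 0.2, 0.7]
opening: 0.377
gripper_force: 0.0
to [271.1 -43.1  99.6] wz 0.203 | at [0.3641 0.0117 0.1994] yaw -174.19 tilt 0.11 t 14.8 F [-0.7  0.2  0.7] op 0.3771515122016779
```

View pics/top2.png

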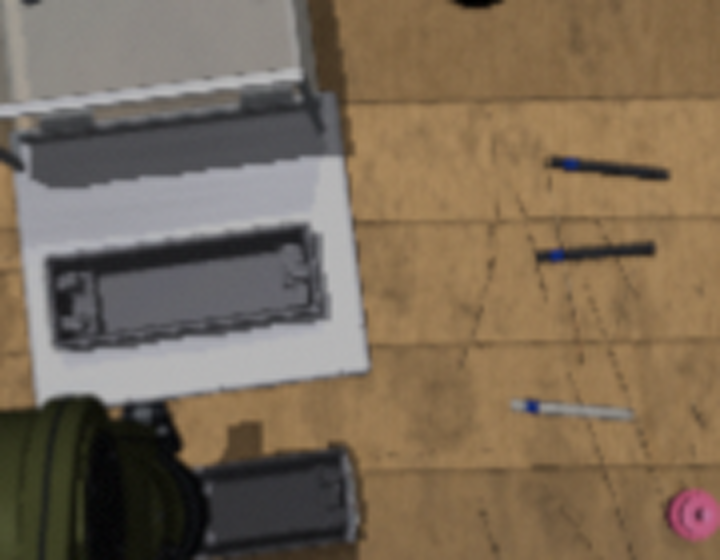

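The lower tray is empty in its rails, with corners (45,257), (315,228), (327,318) and (55,350). The upper tray is parked with its card end at (350,500), and the tubes have not moved. Next is the light tube.

```bash
python3 -m pendant '{"moves":[55,-9,20,0,0,0.1,-0.3,110,-18,40,0,0,0.203,-0.3,165,-27,70,0,0,0.203,-0.3,220,-36,100,0,0,0.203,-0.3,271,-43,110,0,0,0.203,-0.3,271,-43,120,0,0,0.203,-0.3,271,-43,120,0,0,0.203,-0.3]}'
python3 - <<'E'
from h import *
f=lambda p:(np.array(p)+.5)/4-.5+[140,120]
c=onz("top",f([(45,257),(315,228),(327,318),(55,350)]),.062)
print(c.mean(0).round(4),[np.linalg.norm(c[i]-c[i-1]).round(4) for i in range(4)]);d=c[0]+c[3]-c[1]-c[2];print(np.degrees(np.arctan2(d[1],d[0]))-90)
for n,e in dict(a=[(550,160),(668,175)],b=[(538,258),(655,247)],c=[(514,404),(633,415)]).items():
    p=onz("top",f(e),.005);d=p[0]-p[1];print(n,p.mean(0).round(4),np.linalg.norm(d).round(4),"yaw",np.degrees(np.arctan2(d[1],d[0]))+90)
to(.4346,-.2536,.021,174.2)
E
```

```text
time_s: 15.72
tool_pos: [0.4312, -0.2519, 0.0764]
tool_rot: [2.104, -2.331, -0.011]
force: [-1.0, 0.4, 0.4]
opening: 0.351
gripper_force: 0.0
[0.5263 0.0284 0.062 ] [np.float64(0.0683), np.float64(0.1964), np.float64(0.0666), np.float64(0.1966)]
5.412708323362466
a [ 0.6213 -0.287   0.005 ] 0.0914 yaw 171.51879347920823
b [ 0.5554 -0.2754  0.005 ] 0.0899 yaw 184.330148723785
c [ 0.436  -0.2543  0.005 ] 0.0901 yaw 173.61563458638773
to [ 1.5 -3.9 55.4] wz -0.001 | at [ 0.4312 -0.2519  0.0764] yaw 174.15 tilt 0.4 t 15.725 F [-1.   0.4  0.4] op 0.351376900323562
```

```bash
python3 -m pendant '{"moves":[0,-1,0,0,0,0,-0.3,0,-1,25,0,0,0,-0.3,0,-1,45,0,0,0,-0.3,0,-1,55,0,0,0,-0.3,0,-1,55,0,0,0,-0.3,0,-1,55,0,0,0,-0.3]}'
python3 -c "
from h import *
to(.4355,-.2536,.021,174)"
```

```text
time_s: 16.48
tool_pos: [0.4355, -0.2537, 0.0248]
tool_rot: [-2.106, 2.33, -0.002]
force: [0.6, 0.3, 0.1]
opening: 0.35
gripper_force: 0.0
to [-0.1  0.   3.8] wz 0.004 | at [ 0.4355 -0.2537  0.0248] yaw 174.21 tilt 0.08 t 16.475 F [0.6 0.3 0.1] op 0.3504116876787786
```

```bash
python3 -m pendant '{"moves":[0,0,3.5,0,0,0,-0.3,0,0,3.5,0,0,0,-1,0,0,3.5,0,0,0,-1,0,0,3.5,0,0,0,-1,0,0,-40,0,0,0,-1,0,0,-90,0,0,0,-1,0,0,-130,0,0,0,-1,0,0,-130,0,0,0,-1]}' 30
python3 -c "
from h import *
to(.5263,.0282,.15,185.5)"
```

```text
time_s: 17.48
tool_pos: [0.4372, -0.2551, 0.1573]
tool_rot: [-2.104, 2.33, -0.011]
force: [-0.1, -0.0, -0.7]
opening: 0.086
gripper_force: 31.1
to [-290.9  -59.8    6.8] wz -0.198 | at [ 0.4372 -0.2551  0.1573] yaw 174.17 tilt 0.42 t 17.475 F [-0.1 -0.  -0.7] op 0.08561390006211815
```

```bash
python3 -m pendant '{"moves":[-58,-12,0,0,0,-0.1,-1,-116,-24,0,0,0,-0.198,-1,-174,-36,0,0,0,-0.198,-1,-232,-48,0,0,0,-0.198,-1,-290,-60,0,0,0,-0.198,-1,-290,-60,0,0,0,-0.198,-1,-290,-60,0,0,0,-0.198,-1]}'
python3 -c "
from h import *
to(.5263,.0282,.048,185.5)"
```

```text
time_s: 18.35
tool_pos: [0.5228, 0.0286, 0.1528]
tool_rot: [2.325, -2.109, -0.002]
force: [0.6, -1.0, -0.3]
opening: 0.09
gripper_force: 31.1
to [  0.6  -3.7 104.7] wz 0.001 | at [0.5228 0.0286 0.1528] yaw -174.44 tilt 0.17 t 18.35 F [ 0.6 -1.  -0.3] op 0.0898672867190946
```

```bash
python3 -m pendant '{"moves":[0,-3,30,0,0,0,-1,0,-3,60,0,0,0,-1,0,-3,85,0,0,0,-1,0,-3,104,0,0,0,-1,0,-3,104,0,0,0,-1,0,-3,104,0,0,0,-1]}'
python3 -m pendant '{"moves":[0,0,0,0,0,0,-0.65,0,0,0,0,0,0,-0.65,0,0,-20,0,0,0,-0.6,0,0,-60,0,0,0,-0.3,0,0,-110,0,0,0,-0.3,0,0,-110,0,0,0,-0.3]}'
python3 -c "
from h import *
to(.5555,-.275,.08,184)"
```

```text
time_s: 19.1
tool_pos: [0.527, 0.028, 0.0505]
tool_rot: [-2.324, 2.114, -0.0]
force: [0.2, 0.6, -0.6]
opening: 0.088
gripper_force: 31.1
time_s: 19.85
tool_pos: [0.5304, 0.0294, 0.1646]
tool_rot: [-2.321, 2.107, -0.011]
force: [1.3, -0.5, 0.7]
opening: 0.351
gripper_force: 0.0
to [305.3   5.2  84.7] wz 0.027 | at [0.5304 0.0294 0.1646] yaw -174.46 tilt 0.55 t 19.85 F [ 1.3 -0.5  0.7] op 0.35075208374270905
```

```bash
cat >> h.py <<'E'
def tubes(im,x0=240,y0=140,x1=330,y1=235):
    "dark tubes on the bench: long thin dark/blue blobs; print mid and yaw for tool y"
    w=im[y0:y1,x0:x1].astype(int); m=((w[:,:,0]-w[:,:,2]<8)).astype(np.uint8)
    for c in cv2.findContours(m,cv2.RETR_EXTERNAL,cv2.CHAIN_APPROX_NONE)[0]:
        if len(c)<25: continue
        p=onz("top",c.reshape(-1,2)+[x0,y0],.005)[:,:2]; u=np.linalg.svd(p-p.mean(0))[2][0]; u*=np.sign(u[1]); t=(p-p.mean(0))@u
        print("tube",(c.mean((0,1))+[x0,y0]).round(1),(p.mean(0)+u*(t.max()+t.min())/2).round(4),"len",np.ptp(t).round(3),"yaw",(np.degrees(np.arctan2(u[1],u[0]))+90).round(1))
E
python3 -c "
from h import *
im=snap('top','top3',4,(140,120,320,260)); tubes(im); to(.5555,-.275,.08,184)"
```

```text
tube [288.7 182.7] [ 0.5554 -0.2747] len 0.083 yaw 183.2
tube [291.5 161.7] [ 0.6207 -0.2858] len 0.083 yaw 172.7
to [305.4   3.2  82.4] wz 0.027 | at [0.5288 0.0293 0.1624] yaw -174.46 tilt 0.32 t 19.9 F [0.6 0.1 0.1] op 0.3513994907219963
```

Neither dark tube has moved. Next is the nearer one (b).

```bash
python3 -m pendant '{"moves":[60,0,0,0,0,0.03,-0.3,120,1,0,0,0,0.03,-0.3,180,1,20,0,0,0.03,-0.3,240,2,50,0,0,0.03,-0.3,304,2,79,0,0,0.03,-0.3,304,2,79,0,0,0.03,-0.3,304,2,79,0,0,0.03,-0.3,304,2,79,0,0,0.03,-0.3]}'
python3 -c "
from h import *
to(.5555,-.275,.021,183.6)"
```

```text
time_s: 20.9
tool_pos: [0.5542, -0.2722, 0.0812]
tool_rot: [-2.295, 2.144, 0.001]
force: [-0.5, -0.1, 1.1]
opening: 0.352
gripper_force: 0.0
to [ 2.9 -1.2 60.2] wz 0.005 | at [ 0.5542 -0.2722  0.0812] yaw -176.11 tilt 0.05 t 20.9 F [-0.5 -0.1  1.1] op 0.35191422427527896
```

```bash
python3 -m pendant '{"moves":[3,-1,25,0,0,0,-0.3,3,-1,45,0,0,0,-0.3,3,-1,58,0,0,0,-0.3,3,-1,60,0,0,0,-0.3,3,-1,60,0,0,0,-0.3,3,-1,60,0,0,0,-1,3,-1,60,0,0,0,-1,3,-1,60,0,0,0,-1]}'
python3 -m pendant '{"moves":[0,0,-40,0,0,0,-1,0,0,-90,0,0,0,-1,0,0,-130,0,0,0,-1,0,0,-130,0,0,0,-1,0,0,-130,0,0,0,-1]}'
python3 -c "
from h import *
to(*(np.array([.5263,.0282])+.004*XB),.15,185.5)"
```

```text
time_s: 21.9
tool_pos: [0.5561, -0.277, 0.0219]
tool_rot: [-2.293, 2.146, -0.002]
force: [-0.1, 0.9, 4.8]
opening: 0.081
gripper_force: 31.1
time_s: 22.52
tool_pos: [0.5549, -0.2765, 0.1503]
tool_rot: [2.294, -2.146, -0.002]
force: [0.1, 0.8, 0.0]
opening: 0.085
gripper_force: 30.4
to [-306.     4.3    0.4] wz -0.03 | at [ 0.5549 -0.2765  0.1503] yaw -176.2 tilt 0.07 t 22.525 F [0.1 0.8 0. ] op 0.08471868985921438
```

```bash
python3 -m pendant '{"moves":[-60,1,0,0,0,-0.03,-1,-120,2,0,0,0,-0.03,-1,-180,3,0,0,0,-0.03,-1,-240,4,0,0,0,-0.03,-1,-306,4,0,0,0,-0.03,-1,-306,4,0,0,0,-0.03,-1,-306,4,0,0,0,-0.03,-1,-306,4,0,0,0,-0.03,-1]}'
python3 -c "
from h import *
to(*(np.array([.5263,.0282])+.004*XB),.056,185.5)
im=np.load('pics/top3.npy')
w=im[175:210,148:225].astype(int)
c=w.max(2); print(c[4:30,10:66:3]); b=w[:,:,2]-w[:,:,0]; print(np.argwhere(b>30)+[175,148])"
```

```text
time_s: 23.52
tool_pos: [0.5308, 0.027, 0.1502]
tool_rot: [2.323, -2.113, -0.001]
force: [0.0, -0.2, 0.0]
opening: 0.087
gripper_force: 30.4
to [-1.7  0.3 94.2] wz -0.002 | at [0.5308 0.027  0.1502] yaw -174.59 tilt 0.09 t 23.525 F [ 0.  -0.2  0. ] op 0.08658937510472184
[[ 19  21  19  19  21  21  15  12  19  14  86  60  52  42  38  33  31  32
   30]
 [ 19  19  22  21  22  22  15  12  17   9  46  38  37  30  31  31  30  33
   35]
 [ 19  18  23  22  21  21  11  15  15   7  34  31  32  29  32  29  31  36
   59]
 [ 20  19  20  22  22  21  19  15  11  10  32  29  32  31  31  30  33  40
   62]
 [ 20  20  13  13  22  23  18  15   8  14  31  30  30  32  32  38  45  49
   60]
 [ 18  18  11  12  21  26  13  16   8  16  30  32  37  39  44  53  55  57
   61]
 [ 18  19  11  15  25  22  11  16   9  26  37  45  52  52  55  59  59  60
   61]
 [ 21  20  16  21  27  16  13  14   8  42  53  55  58  58  60  60  61  59
   62]
 [ 19  20  21  27  22  13  16  11  13  50  58  58  58  58  59  59  62  59
   58]
 [ 19  20  24  21  13  14  16   7  14  50  58  60  59  60  58  60  61  60
   51]
 [ 21  18  16  13 
[... 581 characters left out ...]
1  23  51  47  60  59  60  60  61  59  60
   53]
 [ 63 112  72 113 104  51  31  14  13  49  52  60  60  60  60  59  51  53
   53]
 [ 43 100  66 113 113  68  32  17   8  51  52  59  59  56  52  52  56  56
   62]
 [ 39  90  58 113 113  54  33  29  12  81  50  52  53  53  52  58  55  46
   64]
 [ 35  74  62 111 111  41  34  27  13  72  44  49  56  61  47  52  61  81
   88]
 [ 33  63  68 110 108  30  37  16  11  54  48  48  45  60  61  79  86  94
   96]
 [ 26  74  67 107  83  20  35  12  18  44  46  59  70  83  85  93  95  96
   96]
 [ 23  79  66  90  67  19  45  12  29  66  82  83  89  94  95  94  95  95
   99]
 [ 21  86  81  99  59  22  50  18  55 124 104  93  95  94  95  96  98 104
  113]]
[]
```

```bash
python3 -m pendant '{"moves":[-1,-1,30,0,0,0,-1,-1,-1,60,0,0,0,-1,-1,-1,85,0,0,0,-1,-1,-1,94,0,0,0,-1,-1,-1,94,0,0,0,-1,-1,-1,94,0,0,0,-1]}'
python3 -m pendant '{"moves":[0,0,0,0,0,0,-0.65,0,0,0,0,0,0,-0.65,0,0,-20,0,0,0,-0.6,0,0,-60,0,0,0,-0.3,0,0,-100,0,0,0,-0.3,0,0,-100,0,0,0,-0.3]}'
python3 -c "
from h import *
im=snap('top','top4',5,(140,150,260,240)); tubes(im)
to(.6207,-.2863,.08,172.3)"
```

```text
time_s: 24.28
tool_pos: [0.533, 0.0291, 0.058]
tool_rot: [-2.324, 2.112, -0.002]
force: [-0.1, -0.1, 0.1]
opening: 0.083
gripper_force: 30.4
time_s: 25.02
tool_pos: [0.5349, 0.0298, 0.1608]
tool_rot: [-2.322, 2.108, -0.009]
force: [0.9, -0.0, -0.6]
opening: 0.351
gripper_force: 0.0
tube [291.5 161.7] [ 0.6209 -0.2858] len 0.083 yaw 172.7
to [322.9 -56.   79.1] wz 0.231 | at [0.5334 0.0297 0.1588] yaw -174.46 tilt 0.24 t 25.075 F [-0.3 -0.2 -1.5] op 0.3488953083895232
```

```bash
python3 -m pendant '{"moves":[60,-11,0,0,0,0.1,-0.3,120,-22,0,0,0,0.2,-0.3,180,-33,10,0,0,0.231,-0.3,240,-44,40,0,0,0.231,-0.3,300,-54,60,0,0,0.231,-0.3,322,-57,76,0,0,0.231,-0.3,322,-57,76,0,0,0.231,-0.3,322,-57,76,0,0,0.231,-0.3]}'
python3 -c "
from h import *
to(.6208,-.286,.021,172.5)"
```

```text
time_s: 26.08
tool_pos: [0.6188, -0.2846, 0.0799]
tool_rot: [2.067, -2.365, -0.004]
force: [0.1, 0.5, 0.7]
opening: 0.353
gripper_force: 0.0
to [ 1.2 -2.3 58.9] wz -0.003 | at [ 0.6188 -0.2846  0.0799] yaw 172.3 tilt 0.15 t 26.075 F [0.1 0.5 0.7] op 0.3527800630168681
```

View pics/top4.png

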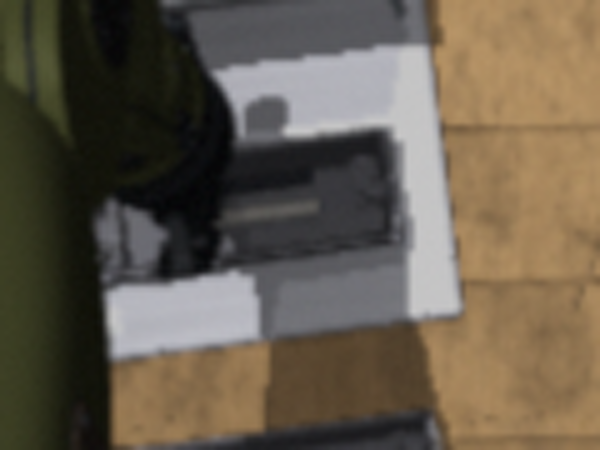

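Both tubes lie in the lower tray: the light one from (225,215) to (318,207), and the dark one beside it at about (275,185). The third goes on the near side.

```bash
python3 -m pendant '{"moves":[1,-2,25,0,0,0,-0.3,1,-2,45,0,0,0,-0.3,1,-2,57,0,0,0,-0.3,1,-2,59,0,0,0,-0.3,1,-2,59,0,0,0,-0.3,1,-2,59,0,0,0,-1,1,-2,59,0,0,0,-1,1,-2,59,0,0,0,-1]}'
python3 -m pendant '{"moves":[0,0,-40,0,0,0,-1,0,0,-90,0,0,0,-1,0,0,-130,0,0,0,-1,0,0,-130,0,0,0,-1,0,0,-130,0,0,0,-1]}'
python3 -c "
from h import *
to(*(np.array([.5263,.0282])-.006*XB),.15,185.5)"
```

```text
time_s: 27.08
tool_pos: [0.6222, -0.287, 0.023]
tool_rot: [-2.066, 2.365, -0.002]
force: [0.1, -0.1, 5.0]
opening: 0.082
gripper_force: 29.6
time_s: 27.7
tool_pos: [0.6211, -0.2866, 0.1511]
tool_rot: [2.067, -2.365, -0.002]
force: [-0.0, 0.4, -1.3]
opening: 0.087
gripper_force: 29.3
to [-297.9  142.     1.4] wz -0.231 | at [ 0.6211 -0.2866  0.1511] yaw 172.28 tilt 0.07 t 27.7 F [-0.   0.4 -1.3] op 0.08714899668615052
```

```bash
python3 -m pendant '{"moves":[-50,24,0,0,0,-0.1,-1,-100,48,0,0,0,-0.231,-1,-150,72,0,0,0,-0.231,-1,-200,95,0,0,0,-0.231,-1,-250,119,0,0,0,-0.231,-1,-298,142,0,0,0,-0.231,-1,-298,142,0,0,0,-0.231,-1,-298,142,0,0,0,-0.231,-1]}'
python3 -c "
from h import *
to(*(np.array([.5263,.0282])-.006*XB),.055,185.5)"
```

```text
time_s: 28.7
tool_pos: [0.5201, 0.0274, 0.1507]
tool_rot: [2.325, -2.11, -0.002]
force: [-0.4, -1.0, -0.8]
opening: 0.082
gripper_force: 29.3
to [-0.2 -0.4 95.7] wz 0.001 | at [0.5201 0.0274 0.1507] yaw -174.44 tilt 0.14 t 28.7 F [-0.4 -1.  -0.8] op 0.08244114227123024
```

```bash
python3 -m pendant '{"moves":[0,0,30,0,0,0,-1,0,0,60,0,0,0,-1,0,0,85,0,0,0,-1,0,0,95,0,0,0,-1,0,0,95,0,0,0,-1,0,0,95,0,0,0,-1]}'
python3 -m pendant '{"moves":[0,0,0,0,0,0,-0.65,0,0,0,0,0,0,-0.65,0,0,-20,0,0,0,-0.6,0,0,-60,0,0,0,-0.3,0,0,-110,0,0,0,0.5,0,40,-140,0,0,0,1,0,90,-140,0,0,0,1,0,130,-140,0,0,0,1]}'
python3 -m pendant '{"moves":[0,29,0,0,0,0,1,0,29,0,0,0,0,1,0,29,0,0,0,0,1]}'
python3 -c "
from h import *
im=snap('top','top5',5,(140,150,260,260)); tubes(im)
to(.363,.0115,.05,185.5)"
```

```text
time_s: 29.45
tool_pos: [0.5218, 0.0272, 0.0578]
tool_rot: [-2.324, 2.112, -0.002]
force: [-1.0, -0.2, 0.0]
opening: 0.084
gripper_force: 29.3
time_s: 30.45
tool_pos: [0.3898, 0.015, 0.1977]
tool_rot: [-2.326, 2.111, -0.001]
force: [0.1, 0.6, 0.5]
opening: 1.002
gripper_force: 0.0
time_s: 30.82
tool_pos: [0.3639, 0.0124, 0.1975]
tool_rot: [-2.325, 2.11, -0.003]
force: [0.0, -0.5, 0.3]
opening: 0.997
gripper_force: 0.0
to [  0.8   1.5 147.5] wz 0.001 | at [0.3641 0.0124 0.1975] yaw -174.47 tilt 0.12 t 30.875 F [ 0.9  0.  -0.5] op 0.9998865829993113
```

View pics/top5.png

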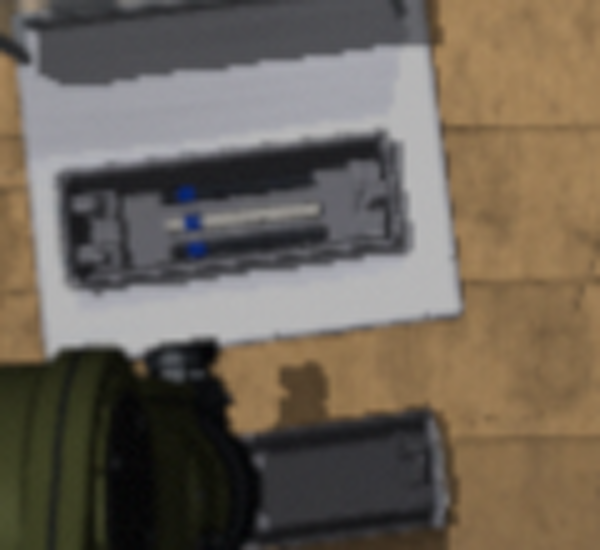

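All three tubes lie side by side in the lower tray, with blue bands at (187,193), (193,222) and (197,248), and no more are on the bench. Now the upper tray.

```bash
python3 -m pendant '{"moves":[0,1,50,0,0,0,1,0,1,100,0,0,0,1,0,1,130,0,0,0,1,0,1,148,0,0,0,1,0,1,149,0,0,0,1,0,1,149,0,0,0,1]}'
python3 -m pendant '{"moves":[0,0,0,0,0,0,0.4,0,0,0,0,0,0,0.4,0,0,0,0,0,0,0.4,0,0,0,0,0,0,0.4,0,0,0,0,0,0,0.4]}' 35
python3 - <<'E'
from h import *
f=lambda p:(np.array(p)+.5)/5-.5+[140,150]
c=onz("top",f([(58,175),(388,137),(405,250),(70,288)]),.062)
print(c.mean(0).round(4),[np.linalg.norm(c[i]-c[i-1]).round(4) for i in range(4)]);d=c[0]+c[3]-c[1]-c[2];print(np.degrees(np.arctan2(d[1],d[0]))-90)
# parked tray card end: corners near (430,412),(447,522), rim z .05
q=onz("top",f([(432,412),(445,525)]),.05);print(q.round(4),"centre est",(q.mean(0)[:2]+.097*YB).round(4))
to(.526,.028,.101,185.5)
E
```

```text
time_s: 31.62
tool_pos: [0.3628, 0.0122, 0.0483]
tool_rot: [-2.326, 2.111, -0.001]
force: [0.4, -0.7, -0.9]
opening: 0.998
gripper_force: 0.0
time_s: 32.25
tool_pos: [0.3631, 0.0122, 0.0492]
tool_rot: [-2.325, 2.11, -0.004]
force: [-1.0, -0.3, 6.7]
opening: 0.788
gripper_force: 38.1
[0.5251 0.0294 0.062 ] [np.float64(0.0664), np.float64(0.1921), np.float64(0.0671), np.float64(0.1936)]
5.513443276205379
[[ 0.4079 -0.085   0.05  ]
 [ 0.3432 -0.0918  0.05  ]] centre est [0.3659 0.0081]
to [ 1.000e-01 -1.639e+02 -5.130e+01] wz 0.001 | at [0.3631 0.0122 0.0492] yaw -174.45 tilt 0.19 t 32.25 F [-1.  -0.3  6.7] op 0.7879041265008943
```

```bash
python3 -m pendant '{"moves":[0,0,-40,0,0,0,0.4,0,0,-80,0,0,0,0.4,0,-30,-100,0,0,0,0.4,0,-80,-100,0,0,0,0.4,0,-130,-100,0,0,0,0.4,0,-164,-100,0,0,0,0.4,0,-164,-100,0,0,0,0.4,0,-164,-100,0,0,0,0.4]}'
python3 -m pendant '{"moves":[0,0,15,0,0,0,0.4,0,0,15,0,0,0,0.4,0,0,15,0,0,0,0.4]}'
python3 -c "
from h import *
im=snap('top','top6',5,(140,150,260,260))
to(.526,.0285,.101,185.5)"
```

```text
time_s: 33.25
tool_pos: [0.5237, 0.0279, 0.1478]
tool_rot: [2.325, -2.111, -0.002]
force: [-0.5, 0.8, -2.1]
opening: 0.778
gripper_force: 42.8
time_s: 33.62
tool_pos: [0.5241, 0.0279, 0.1328]
tool_rot: [2.325, -2.111, -0.001]
force: [0.6, 0.3, -2.0]
opening: 0.783
gripper_force: 42.7
to [-0.4 -1.5 32. ] wz 0.0 | at [0.5245 0.0279 0.133 ] yaw -174.48 tilt 0.01 t 33.675 F [-0.2 -0.  -2. ] op 0.7869801358358369
```

View pics/top6.png

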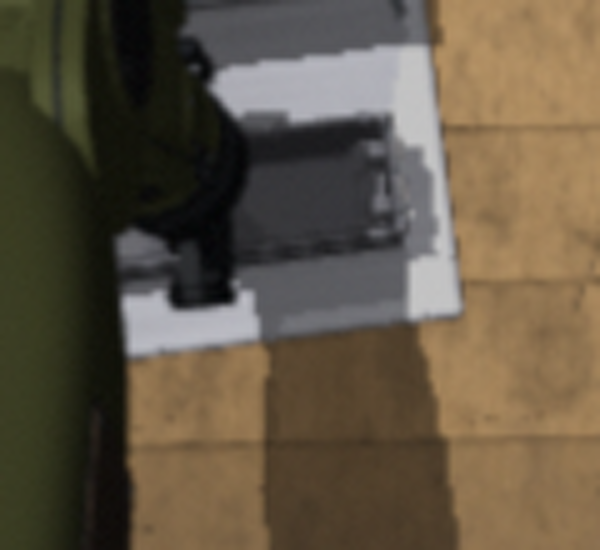

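The held tray's right end corners are at (388,118) and (403,243), with the card end on the right (−y), as needed. I compare them with the lower tray's right end, (388,137) and (405,250).

```bash
python3 - <<'E'
from h import *
f=lambda p:(np.array(p)+.5)/5-.5+[140,150]
u=onz("top",f([(388,118),(403,243)]),.134);l=onz("top",f([(388,137),(405,250)]),.062)
print(u.round(4),l.round(4)); d=(u-l).mean(0)[:2]; print("upper-lower xb,yb mm",(d@XB*1000).round(1),(d@YB*1000).round(1))
E
```

```text
[[ 0.5658 -0.068   0.134 ]
 [ 0.4968 -0.0756  0.134 ]] [[ 0.5676 -0.0619  0.062 ]
 [ 0.5011 -0.0712  0.062 ]]
upper-lower xb,yb mm -3.6 -5.0
```

```bash
python3 -m pendant '{"moves":[-2,-2,0,0,0,0,0.4,-2,-2,8,0,0,0,0.4,-2,-2,16,0,0,0,0.4,-2,-2,22,0,0,0,0.4,-2,-2,27,0,0,0,0.4,-2,-2,27,0,0,0,0.4,-2,-2,27,0,0,0,0.4]}'
python3 -c "
from h import *
to(.526,.0285,.101,185.5)"
```

```text
time_s: 34.55
tool_pos: [0.5266, 0.0302, 0.106]
tool_rot: [-2.326, 2.112, 0.0]
force: [0.9, 0.2, -1.9]
opening: 0.785
gripper_force: 42.8
to [1.6 0.8 5. ] wz 0.0 | at [0.5266 0.0302 0.106 ] yaw -174.48 tilt 0.01 t 34.55 F [ 0.9  0.2 -1.9] op 0.7853898024059548
```

```bash
python3 -m pendant '{"moves":[0,0,2,0,0,0,0.4,0,0,4,0,0,0,0.4,0,0,5,0,0,0,0.4,0,0,5,0,0,0,0.4,0,0,5,0,0,0,0.4]}'
python3 -m pendant '{"moves":[0,0,1,0,0,0,0.4,0,0,2,0,0,0,0.4,0,0,2,0,0,0,0.4]}'
```

```text
time_s: 35.17
tool_pos: [0.5272, 0.0307, 0.1015]
tool_rot: [-2.325, 2.11, -0.0]
force: [-0.6, 4.4, 4.9]
opening: 0.782
gripper_force: 43.5
time_s: 35.55
tool_pos: [0.5272, 0.0307, 0.1011]
tool_rot: [-2.324, 2.11, -0.001]
force: [-4.2, 5.0, 17.4]
opening: 0.784
gripper_force: 44.9
```

```bash
python3 -m pendant '{"moves":[0,0,0,0,0,0,1,0,0,0,0,0,0,1,0,0,0,0,0,0,1,0,0,-20,0,0,0,1,0,0,-70,0,0,0,1,0,0,-130,0,0,0,1,0,0,-130,0,0,0,1]}'
python3 -c "
from h import *
to(.478,-.411,.2,150)"
```

```text
time_s: 36.42
tool_pos: [0.5301, 0.03, 0.2338]
tool_rot: [-2.321, 2.108, -0.012]
force: [-0.3, 0.1, -0.2]
opening: 0.999
gripper_force: 0.0
to [434.   94.5  33.3] wz 0.62 | at [0.5301 0.03   0.2338] yaw -174.49 tilt 0.57 t 36.425 F [-0.3  0.1 -0.2] op 0.9993649393015033
```

```bash
python3 -m pendant '{"moves":[54,12,0,0,0,0.1,0.4,108,23,0,0,0,0.25,0.4,162,35,0,0,0,0.4,0.4,216,47,0,0,0,0.55,0.4,270,58,0,0,0,0.62,0.4,324,70,0,0,0,0.62,0.4,378,82,0,0,0,0.62,0.4,400,87,20,0,0,0.62,0.4]}'
python3 - <<'E'
from h import *
im=snap("top","top7",5,(140,150,260,260)); sd=snap("side","side4",4,(140,110,260,200))
to(.478,-.411,.16,150)
E
```

```text
time_s: 37.42
tool_pos: [0.4784, -0.38, 0.2085]
tool_rot: [-1.566, 2.723, -0.004]
force: [-0.1, 0.4, -1.5]
opening: 0.702
gripper_force: 0.0
to [ 28.4 -18.6  44.7] wz -0.003 | at [ 0.4764 -0.3773  0.2048] yaw 149.82 tilt 0.35 t 37.525 F [-1.3  0.6 -0.9] op 0.6999361646961856
```

View pics/top7.png

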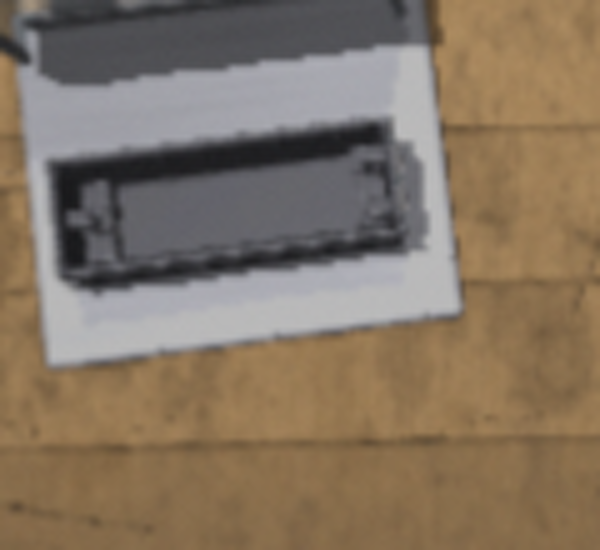

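The upper tray stands turned on the lower one: single lug on the left at (80,215), two-lug end on the right at (380,180), rim corners (50,160), (388,122), (405,243) and (65,280). Now the silver head.

```bash
python3 -m pendant '{"moves":[28,-18,20,0,0,0,0.4,28,-18,44,0,0,0,0.4,28,-18,44,0,0,0,0.4,28,-18,44,0,0,0,0.4]}'
python3 - <<'E'
from h import *
f=lambda p:(np.array(p)+.5)/5-.5+[140,150]
c=onz("top",f([(50,160),(388,122),(405,243),(65,280)]),.102)
print(c.mean(0).round(4),[np.linalg.norm(c[i]-c[i-1]).round(4) for i in range(4)]);d=c[0]+c[3]-c[1]-c[2];print(np.degrees(np.arctan2(d[1],d[0]))-90)
to(.478,-.411,.043,150)
E
```

```text
time_s: 38.02
tool_pos: [0.4805, -0.4084, 0.1654]
tool_rot: [-1.573, 2.719, 0.001]
force: [-0.1, 0.5, 0.1]
opening: 0.701
gripper_force: 0.0
[0.5261 0.0247 0.102 ] [np.float64(0.0683), np.float64(0.19), np.float64(0.0693), np.float64(0.1896)]
5.313733991518987
to [  3.6   0.8 122.4] wz 0.002 | at [ 0.4805 -0.4084  0.1654] yaw 150.09 tilt 0.04 t 38.025 F [-0.1  0.5  0.1] op 0.7013878875193691
```

```bash
python3 -m pendant '{"moves":[4,1,0,0,0,0,0.4,4,1,40,0,0,0,0.4,4,1,75,0,0,0,0.4,4,1,105,0,0,0,0.4,4,1,122,0,0,0,0.4,4,1,122,0,0,0,0.4,4,1,122,0,0,0,0.4]}'
python3 -m pendant '{"moves":[0,0,0,0,0,0,0,0,0,0,0,0,0,-0.3,0,0,0,0,0,0,-0.3,0,0,0,0,0,0,-0.3,0,0,0,0,0,0,-0.3]}' 35
python3 -c "
from h import *
to(.526,.026,.25,95.5)"
```

```text
time_s: 38.9
tool_pos: [0.4778, -0.413, 0.0439]
tool_rot: [-1.571, 2.72, -0.002]
force: [0.2, -0.3, -0.0]
opening: 0.702
gripper_force: 0.0
time_s: 39.52
tool_pos: [0.4786, -0.4136, 0.0441]
tool_rot: [-1.57, 2.72, -0.005]
force: [2.0, -1.1, 6.7]
opening: 0.392
gripper_force: 34.8
to [-404.3  178.  -206.7] wz 0.951 | at [ 0.4786 -0.4136  0.0441] yaw 150.01 tilt 0.19 t 39.525 F [ 2.  -1.1  6.7] op 0.391550953077516
```

```bash
python3 -m pendant '{"moves":[0,0,-30,0,0,0,-0.3,0,0,-80,0,0,0,-0.3,0,0,-130,0,0,0,-0.3,0,0,-180,0,0,0,-0.3,-20,9,-206,0,0,0.1,-0.3,-70,31,-206,0,0,0.2,-0.3,-120,53,-206,0,0,0.3,-0.3,-170,75,-206,0,0,0.4,-0.3]}'
python3 -m pendant '{"moves":[-30,41,0,0,0,0.1,-0.3,-60,81,0,0,0,0.2,-0.3,-90,122,0,0,0,0.3,-0.3,-120,162,0,0,0,0.4,-0.3,-140,190,0,0,0,0.5,-0.3,-140,190,0,0,0,0.55,-0.3,-140,190,0,0,0,0.55,-0.3]}'
python3 -c "
from h import *
to(.5265,.0266,.13,95.5)"
```

```text
time_s: 40.52
tool_pos: [0.4958, -0.2258, 0.2476]
tool_rot: [0.992, -2.978, -0.004]
force: [0.8, 0.6, -2.0]
opening: 0.393
gripper_force: 35.6
time_s: 41.4
tool_pos: [0.493, 0.0085, 0.2478]
tool_rot: [0.155, -3.134, 0.0]
force: [0.1, -0.5, -3.4]
opening: 0.39
gripper_force: 35.6
to [-35.5  14.7 117.7] wz 0.003 | at [0.493  0.0085 0.2478] yaw 95.66 tilt 0.21 t 41.4 F [ 0.1 -0.5 -3.4] op 0.3896450212380213
```

```bash
python3 -m pendant '{"moves":[-35,15,0,0,0,0,-0.3,-35,15,0,0,0,0,-0.3,-35,15,0,0,0,0,-0.3,-35,15,30,0,0,0,-0.3,-35,15,60,0,0,0,-0.3,-35,15,60,0,0,0,-0.3,-35,15,60,0,0,0,-0.3]}'
python3 - <<'E'
from h import *
im=snap("side","side5",4,(270,120,410,260)); 
to(.5265,.0266,.102,95.5)
E
```

```text
time_s: 42.28
tool_pos: [0.5279, 0.0261, 0.1899]
tool_rot: [-0.152, 3.137, -0.0]
force: [0.5, -0.3, -1.8]
opening: 0.392
gripper_force: 35.7
to [ 2.1  0.6 88.3] wz 0.001 | at [0.5284 0.0262 0.1904] yaw 95.55 tilt 0.11 t 42.325 F [-0.4  0.2 -2. ] op 0.3914362543445381
```

```bash
python3 -m pendant '{"moves":[2,0,25,0,0,0,-0.3,2,0,50,0,0,0,-0.3,2,0,70,0,0,0,-0.3,2,0,82,0,0,0,-0.3,2,0,86,0,0,0,-0.3,2,0,86,0,0,0,-0.3]}'
python3 -m pendant '{"moves":[0,0,2,0,0,0,-0.3,0,0,4,0,0,0,-0.3,0,0,5,0,0,0,-0.3,0,0,5,0,0,0,-0.3]}'
python3 -c "
from h import *
to(.5265,.0266,.099,95.5)"
```

```text
time_s: 43.08
tool_pos: [0.5264, 0.0263, 0.1036]
tool_rot: [-0.153, 3.137, -0.0]
force: [0.5, 0.5, -2.6]
opening: 0.393
gripper_force: 35.6
time_s: 43.58
tool_pos: [0.5267, 0.0262, 0.0991]
tool_rot: [-0.152, 3.136, -0.0]
force: [-1.0, -0.6, 5.3]
opening: 0.393
gripper_force: 36.3
to [0.1 0.4 0.1] wz 0.001 | at [0.5267 0.0262 0.0991] yaw 95.57 tilt 0.11 t 43.575 F [-1.  -0.6  5.3] op 0.39300830869704595
```

```bash
python3 -m pendant '{"moves":[0,0,0,0,0,0,0.2,0,0,0,0,0,0,0.2,0,0,0,0,0,0,0.2,0,0,-20,0,0,0,0.2,0,0,-70,0,0,0,0.2,0,0,-130,0,0,0,0.2,0,0,-190,0,0,0,-0.1,0,0,-220,0,0,0,-0.4]}'
python3 -m pendant '{"moves":[40,0,0,0,0,0.18,-0.4,80,0,0,0,0,0.36,-0.4,120,0,0,0,0,0.54,-0.4,160,0,0,0,0,0.72,-0.4,180,0,0,0,0,0.9,-0.4,180,0,0,0,0,1.08,-0.4,180,0,0,0,0,1.26,-0.4,180,0,0,0,0,1.4,-0.4]}'
python3 - <<'E'
from h import *
a=snap("top","top8"); b=snap("side","side6")
t=cv2.resize(a[150:260,140:260],(480,440),interpolation=cv2.INTER_CUBIC)[:,:400]; s=cv2.resize(b[110:250,290:420],(400,440),interpolation=cv2.INTER_CUBIC)
cv2.imwrite("pics/both.png",np.hstack([t,s])[:,:,::-1])
d=np.array([.527,.028])-.0; h=np.array([.657,.041])
hinge=np.array([.526,.0285])+.13*XB; print("hinge",hinge.round(4),"handle open(1.52)",(hinge+.056*XB).round(4),.04+.229)
to(*(hinge+.056*XB),.281,5.7)
E
```

```text
time_s: 44.58
tool_pos: [0.5268, 0.0264, 0.3213]
tool_rot: [-0.153, 3.133, 0.0]
force: [0.4, -0.7, -0.1]
opening: 0.301
gripper_force: 0.0
time_s: 45.58
tool_pos: [0.3463, 0.0088, 0.3177]
tool_rot: [-1.91, -2.493, 0.0]
force: [0.1, 0.0, -0.4]
opening: 0.302
gripper_force: 0.0
hinge [0.6554 0.0414] handle open(1.52) [0.7111 0.047 ] 0.269
to [-59.9 361.8  36.4] wz 0.169 | at [0.3464 0.0088 0.3177] yaw 15.37 tilt 0.04 t 45.675 F [-0.3  0.5 -0.3] op 0.30197538095369775
```

View pics/both.png

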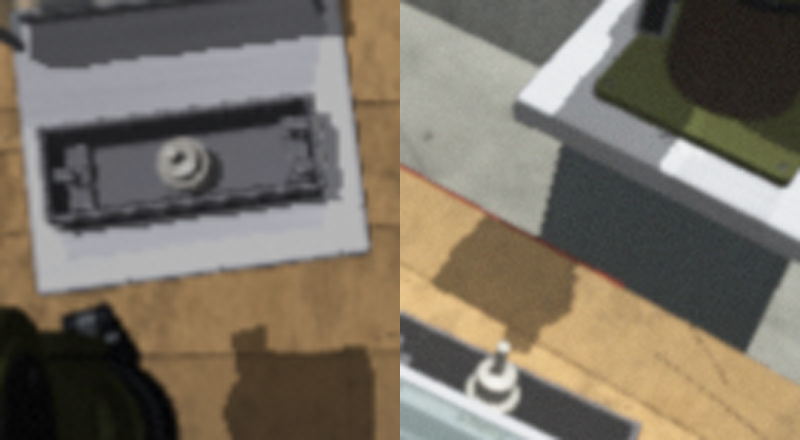

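The head stands upright at the tray middle (left panel (185,162); stem at (503,350) in the right panel). Now the hood handle, checked against its open position in the earlier top view (bar from (10,65) to (178,47)).

```bash
python3 - <<'E'
from h import *
f=lambda p:(np.array(p)+.5)/4-.5+[140,90]
p=onz("top",f([(10,65),(178,47)]),.269);print(p.round(4),p.mean(0).round(4),np.linalg.norm(p[0]-p[1]))
# dark bar centroid in top8 near the predicted place
im=np.load("pics/top8.npy");q=px("top",[(.7111-.0047*0,.047,.269)])[0];print("pred px",q)
g=im[int(q[1])-12:int(q[1])+12,int(q[0])-14:int(q[0])+14].max(2);m=g.mean(1);print(np.round(m))
for dr in(-12,):print("rows from",int(q[1])-12)
s=np.load("pics/side6.npy");
print("side px of bar",px("side",[(.7111,.047,.269),(.704,.0464,.271)]).round(1))
E
```

```text
[[ 7.108e-01  1.015e-01  2.690e-01]
 [ 7.207e-01 -3.000e-04  2.690e-01]] [0.7158 0.0506 0.269 ] 0.10232541846491248
pred px [164.64276397 105.46058983]
[118. 110. 107. 107. 107. 107. 106. 101.  88.  74.  59.  52.  59.  73.
  91. 106. 115. 127. 140. 147. 147. 146. 141. 138.]
rows from 93
side px of bar [[283.9 261.3]
 [286.3 257.2]]
```

```bash
python3 -m pendant '{"moves":[-10,55,-12,0,0,0.08,-0.4,-20,110,-12,0,0,0.169,-0.4,-30,165,-12,0,0,0.169,-0.4,-40,220,-12,0,0,0.169,-0.4,-50,275,-12,0,0,0.169,-0.4,-60,330,-12,0,0,0.169,-0.4,-60,365,-12,0,0,0.169,-0.4,-60,365,-12,0,0,0.169,-0.4]}'
python3 -m pendant '{"moves":[0,0,0,0,0,0,-0.4,0,0,0,0,0,0,-0.4]}'
python3 -c "
from h import *
to(.7145,.0475,.281,5.7)"
```

```text
time_s: 46.68
tool_pos: [0.7166, 0.0483, 0.3262]
tool_rot: [-2.104, -2.33, 0.003]
force: [0.2, -0.2, -1.0]
opening: 0.3
gripper_force: 0.0
time_s: 46.92
tool_pos: [0.7135, 0.0473, 0.331]
tool_rot: [2.108, 2.329, 0.0]
force: [-0.2, -0.5, 0.9]
opening: 0.299
gripper_force: 0.0
to [ 0.1  1.  50. ] wz -0.0 | at [0.7135 0.0473 0.331 ] yaw 5.7 tilt 0.02 t 46.925 F [-0.2 -0.5  0.9] op 0.2993683696299677
```

```bash
python3 -m pendant '{"moves":[0,1,20,0,0,0,-0.4,0,1,40,0,0,0,-0.4,0,1,50,0,0,0,-0.4,0,1,50,0,0,0,-0.4,0,1,50,0,0,0,-1,0,1,50,0,0,0,-1,0,1,50,0,0,0,-1,0,1,50,0,0,0,-1]}' 40
python3 - <<'E'
from h import *
to(.7145,.0475,.281,5.7)
r=.236;d0=np.arctan2(68,226)
s=bot.get_state()["tool_pos"]; h=.6587 # hinge x along XB from contact at shut .4333
for k in range(0,20):
  t=1.51-k*.08; a=t+d0; print(round(t,2),((np.cos(d0+1.51)-np.cos(a))*r*1000).round(),((np.sin(a)-np.sin(d0+1.51))*r*1000).round())
E
```

```text
time_s: 47.92
tool_pos: [0.7145, 0.0475, 0.2813]
tool_rot: [-2.108, -2.328, 0.001]
force: [-6.2, -0.7, 4.4]
opening: 0.098
gripper_force: 39.7
to [-0.   0.   0.3] wz -0.0 | at [0.7145 0.0475 0.2813] yaw 5.69 tilt 0.06 t 47.925 F [-6.2 -0.7  4.4] op 0.09830789764511876
1.51 0.0 0.0
1.43 -19.0 4.0
1.35 -37.0 6.0
1.27 -56.0 6.0
1.19 -75.0 5.0
1.11 -94.0 3.0
1.03 -112.0 -1.0
0.95 -130.0 -6.0
0.87 -148.0 -13.0
0.79 -165.0 -21.0
0.71 -181.0 -31.0
0.63 -197.0 -42.0
0.55 -211.0 -54.0
0.47 -225.0 -67.0
0.39 -237.0 -81.0
0.31 -249.0 -96.0
0.23 -259.0 -112.0
0.15 -267.0 -129.0
0.07 -275.0 -146.0
-0.01 -281.0 -164.0
```

```bash
python3 -m pendant '{"moves":[0,-19,-4,0,0,0,-1,0,-37,-6,0,0,0,-1,0,-56,-6,0,0,0,-1,0,-75,-5,0,0,0,-1,0,-94,-3,0,0,0,-1,0,-112,1,0,0,0,-1,0,-130,6,0,0,0,-1,0,-130,6,0,0,0,-1]}'
python3 -c "
from h import *
to(*(np.array([.7145,.0475])-.130*XB),.275,5.7)"
```

```text
time_s: 48.92
tool_pos: [0.5862, 0.0335, 0.2759]
tool_rot: [2.107, 2.325, 0.0]
force: [-2.0, -4.2, 7.2]
opening: 0.091
gripper_force: 42.0
to [ 1.2 -1.   0.9] wz -0.001 | at [0.5862 0.0335 0.2759] yaw 5.63 tilt 0.24 t 48.925 F [-2.  -4.2  7.2] op 0.09145809433283375
```

```bash
python3 -m pendant '{"moves":[0,-18,7,0,0,0,-1,0,-35,15,0,0,0,-1,0,-51,25,0,0,0,-1,0,-67,36,0,0,0,-1,0,-81,48,0,0,0,-1,0,-95,61,0,0,0,-1,0,-107,75,0,0,0,-1,0,-107,75,0,0,0,-1]}'
python3 -c "
from h import *
to(.4333,.0192,.12,5.7)"
```

```text
time_s: 49.92
tool_pos: [0.4765, 0.0216, 0.1983]
tool_rot: [2.11, 2.327, -0.013]
force: [-6.3, -8.2, 5.5]
opening: 0.092
gripper_force: 43.9
to [  2.3 -42.8  78.5] wz -0.002 | at [0.4765 0.0216 0.1983] yaw 5.59 tilt 0.48 t 49.925 F [-6.3 -8.2  5.5] op 0.09218807072693898
```

```bash
python3 -m pendant '{"moves":[1,-12,15,0,0,0,-1,1,-22,31,0,0,0,-1,2,-30,48,0,0,0,-1,2,-36,60,0,0,0,-1,2,-39,69,0,0,0,-1,2,-42,76,0,0,0,-1,2,-43,79,0,0,0,-1,2,-43,79,0,0,0,-1]}'
python3 -c "
from h import *
to(.4333,.0192,.12,5.7)"
```

```text
time_s: 50.92
tool_pos: [0.4349, 0.0173, 0.1193]
tool_rot: [2.108, 2.323, -0.018]
force: [-5.6, -15.5, 0.9]
opening: 0.098
gripper_force: 45.1
to [ 2.  -1.4 -0.7] wz -0.002 | at [0.4349 0.0173 0.1193] yaw 5.56 tilt 0.72 t 50.925 F [ -5.6 -15.5   0.9] op 0.09838276638413676
```

```bash
python3 -m pendant '{"moves":[1,0,2,0,0,0,-1,1,0,2,0,0,0,-1,1,0,2,0,0,0,-0.4,1,0,2,0,0,0,-0.4,1,0,2,0,0,0,-0.4,1,0,-30,0,0,0,-0.4,1,0,-80,0,0,0,-0.4,1,0,-120,0,0,0,-0.4]}'
python3 -m pendant '{"moves":[0,-60,-20,0,0,0,-0.4,0,-100,-20,0,0,0,-0.4,0,-100,-20,0,0,0,-0.4]}'
python3 - <<'E'
from h import *
t=snap("top","top9"); s=snap("side","side9"); a=np.load("pics/side0.npy"); b=np.load("pics/top0.npy")
# shut check: same handle/hood edges as at the start (side view)
for n,o,w,(x0,y0,x1,y1) in(("side",a,s,(310,190,366,226)),("top",b,t,(164,205,212,228))):
    A,B=[cv2.cvtColor(v[y0:y1,x0:x1],cv2.COLOR_RGB2GRAY).astype(np.float32) for v in(o,w)]
    print(n,cv2.phaseCorrelate(A,B,cv2.createHanningWindow(A.shape[::-1],cv2.CV_32F)),abs(A-B).mean())
to(.36,.01,.3)
E
```

```text
time_s: 51.92
tool_pos: [0.4372, 0.0234, 0.242]
tool_rot: [2.107, 2.328, 0.003]
force: [-0.5, 0.3, -0.5]
opening: 0.299
gripper_force: 0.0
time_s: 52.3
tool_pos: [0.3347, 0.0132, 0.2604]
tool_rot: [-2.108, -2.329, -0.001]
force: [0.6, 0.3, -0.3]
opening: 0.3
gripper_force: 0.0
side ((-0.01669708327347763, 0.6368963367254459), 0.5727005775328036) 25.137402
top ((0.11065752898153747, -0.058509848241834916), 0.9828557418659329) 7.414855
to [ -5.5  21.7 -39.5] wz 0 | at [0.3379 0.0134 0.2605] yaw 5.69 tilt 0.14 t 52.4 F [0.2 0.3 0.5] op 0.30020103548052596
```

```bash
python3 - <<'E'
from h import *
a=np.load("pics/side0.npy");s=np.load("pics/side9.npy")
for x,y in((283,193),(383,237),(326,214),(340,200),(320,196),(361,216)):
    T=a[y-7:y+8,x-7:x+8];W=s[y-14:y+15,x-14:x+15];r=cv2.matchTemplate(W,T,cv2.TM_CCOEFF_NORMED);_,v,_,l=cv2.minMaxLoc(r);print((x,y),round(v,2),l[0]-7,l[1]-7)
for th in(0,.03):
    a_=np.arctan2(68,226)+th; p=np.array([.6587,.0415])-.236*np.cos(a_)*XB; print(px("side",[(*p,.04+.236*np.sin(a_))]).round(1),px("top",[(*p,.04+.236*np.sin(a_))]).round(1))
E
```

```text
(283, 193) 0.99 0 0
(383, 237) 0.99 0 0
(326, 214) 0.74 4 2
(340, 200) 0.79 -2 0
(320, 196) 0.88 0 0
(361, 216) 0.99 0 0
[[339.1 205.6]] [[186.7 222.7]]
[[339.3 204.3]] [[186.2 221.8]]
```

```bash
python3 -c "
from cell import bot
print(bot.finish_job())"
```

```text
the job is handed in; nothing more can be done
None
```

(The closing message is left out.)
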